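# Brace the sample carousel and retighten its hub clamp

### The arm

A 6-joint arm with a two-finger parallel gripper is mounted at the origin on the work surface. World frame = base frame: x ahead of the robot, y to its left, z up, the work surface at z = 0. Lengths are in mm, angles in rad, forces in N, time in s.
With the tool pointing down it reaches from about 275 to 750 mm from the base axis. Payload 10.2 kg.
Tool frame: the origin (TCP) lies midway between the tips of the shut fingers; the grasp point (between the pads) lies 19 mm behind it (ctrl.grip_depth is the distance from the TCP to the grasp point, in mm); y points along the fingers, x is the direction in which the jaws open and shut, and the axes are right-handed (so a half turn about y gives the same grasp; the last joint's range is limited). The gripper opens to 85 mm and grips with 20 to 120 N. Pads are 22 mm wide; open, the fingers measure 114 mm over their backs; the gripper's body (76 mm by 85 mm) begins 54 mm behind the grasp point. The pads swing forward as they close: fully open they stand 13 mm farther back than shut.
Start: joints at [1.092, 0.313, 1.498, -0, 1.331, -0.223], TCP at [132.848, 507.92, 231.294] pointing down, gripper open.
Joint ranges: [-2.94, 2.94], [-0.97, 2.17], [0.19, 2.56], [-1.23, 4.37], [0.02, 3.11], [-2.88, 2.88]. Speed limits (rad/s): [2.39, 2.39, 3.01, 3.14, 3.14, 3.14].

### API

Orientations are given as a unit quaternion [w, x, y, z].
In Python, from rig import ctrl gives the robot as it stands. The module is installed in compiled form; this text tells all that it offers.
- The arm moves only by the tool drive_tool, never from a script. Its arguments are lists of equal length, an entry for each row: "gripper": the closure, from 0 (fully open) to 1 (shut); "offset": the shift along the tool's x, y, z in m, a list of three; "turn": the turn about the tool's y in degrees. In form: {"gripper": [gripper, ...], "offset": [[tx, ty, tz], ...], "turn": [turn, ...]}. A call has 1 to 20 rows; each row shifts and turns the commanded pose from where the row before left it, along the tool's axes as they then stand; what a row does not reach is not made up. A row lasts 1/12 s, in which the tool goes at most 41.7 mm and 7.16 degrees, less where a joint would pass 70% of its speed; a pose out of reach is approached as far as the arm can. A call is refused whole if a number of a shift passes 0.0417 or a number of a turn 7.16, either way. A call with a gripper value outside its range is refused whole. The fingers move at their own pace and stop on an object; "force" is the grip in N (left out, the last holds). Time passes only in rows, so rows that do not move let the fingers close. It gives the time, the measured TCP pose, the force and the opening at its end, in the units of the state.
- ctrl.sense(): the state, without advancing time (a new reading comes with each control period).
- ctrl.capture(name): name is "scene" or "top"; returns (picture, depth): 384x512x3 uint8, red, green, blue; 384x512 float32, mm along the optical axis (not along the pixel's ray), 0 where there is no reading.
- ctrl.camera_params(name): a dict with "fovy" (degrees; the focal length in pixels is half the picture's height over the tangent of half this angle, whatever the lens; pixels are square), "cx", "cy" (the principal point, pixels), "view" (4x4, takes a point from world to camera coordinates). Camera axes: x right, y down, z forward; pixel columns grow to the right and rows downward; lengths in mm; the calibration is good to about 2 mm. A picture is of the moment at which its call begins. camera_params takes no time and is no camera call.
- ctrl.finish_job(): hands the job in, once; it reports no verdict.
Trained networks look in the newest picture that a camera, given by its name, has taken for a name from the list of things; names that differ only in an ending like _2 or _b are one class to them, and where a whole thing is asked for, a point or a joint stands for the part that bears it (a point fixed in the world has none). Each returns a list of dicts, best first, with "score" (0 to 1); they miss things now and then, are a little off and sometimes report something else, mostly with a low value. They report only what shows in the picture. A call takes as long as a camera call. They do not tell look-alikes from the thing itself.
- ctrl.boxes_of(camera, query): "centre" ([x, y, z] in mm, in the coordinates of the camera as it stood for that picture, good to about 4 mm: the middle of the surface that is visible of it).
- ctrl.regions_of(camera, query): "mask" (384x512 bool, what is visible of it).
- ctrl.pinpoint(camera, query): "centre" ([x, y, z] in mm, in the coordinates of the camera as it stood for that picture, good to about 4 mm: a listed point, or the origin of a listed thing).
The state is a dict: "time_s": time; "joints": joint angles; "dq": joint speeds; "tau": joint torques, N m; "eef_pos": TCP position; "ee_rot": TCP orientation; "force": force on the tool from outside, world axes, zero at the start; "wrist_torque": the same for the moment, N m; "grip_width": opening from 0.0 (shut) to 1.0 (fully open).
Only numpy, scipy, OpenCV 4.12 (cv2) and the standard library are available. Lean on these libraries where they do the work, as an engineer would, in place of code of your own. Each camera call takes 0.05 s, during which the arm holds its last target.

### The job

The sample carousel spins freely, so brace it before tightening its black hub knob: lay the red bar from the blue tray fully down in the aluminium jig, its end between two cups, and let go of it. Then turn the knob clockwise until it is tight at its stop; the carousel comes along until a cup leans on the bar. When it is tight, and not before, lay the bar back flat in its blue tray, and only after that swing the green lever right over, away from the robot, to put the carousel back in service, leaving everything else on the bench where it is.

Things in the scene. Friction and masses are not known exactly. Their poses are not given: they have to be found in the camera images.
- jig_seat (a point): Jig on the white carousel station. Point on the jig's floor (20 mm above the bench) where the middle of a seated bar belongs; x axis along the channel, outward from the carousel, whose axis is at x = -135 mm. Two aluminium cheeks 27 mm apart run from x = -29 to +56 mm, with flared tops up to 34 mm above the floor; end plate at x = +71 mm. A seated bar runs on inward past the cheeks and stops the cups.
- hub_top (a point): Centre of the carousel's grey hub (diameter 90 mm), on its axis, 50 mm above the bench; turns with it. In this frame four yellow arms stand at 45, 135, 225 and 315 degrees, each with a cup (diameter 30 mm, centre 80 mm from the axis, 24 to 60 mm above the bench) with a fixed tube, cap top at 84 mm. The cap at 225 degrees is green, the others white.
- carousel (a joint): Angle of the carousel relative to the station, rad, counter-clockwise from above positive; 0 when the hub's x axis is along the jig's. It spins endlessly, almost without friction (0.008 N m). It starts within 0.33 of 0, so the bar fits between two cups. Turning clockwise, a cup leans on the seated bar when its arm is about 0.33 rad from the bar's line.
- clamp_knob (a joint): Tightness of the hub knob: its angle relative to the carousel, rad, growing clockwise from above; starts at 0.45 to 0.9, hard stop (fully tight) at 2.356. Its friction on the carousel (0.2 N m) carries an unbraced carousel round with it, and then this value does not change. At the stop the white-marked end of the knob points at the green-capped cup.
- knob_grip (a point): Centre of the grip of the black hub knob, on the carousel's axis, 132 mm above the bench. The grip is an upright bar 56 mm long along this point's x, 14 mm thick along y, from 114 to 150 mm above the bench, on a disc of 56 mm diameter. Its +x end is marked white. Nothing else within 95 mm of the axis is higher than 84 mm.
- bar_mid (a point): Red bracing bar, about 0.26 kg, the same both ways round; point at its centre, 36 mm above its underside. Body 130 mm long (x), 22 mm wide (y), 24 mm high; in its middle an upright grip tab 40 mm long (x), 14 mm thick (y), from 24 to 72 mm above the underside, best pinched across y about 55 mm above the underside. Starts lying in the tray.
- tray_seat (a point): Blue tray where the bar is kept, fixed; this point is the centre of its inner floor, 6 mm above the bench. Outside 164 x 52 mm, 18 mm high, walls 6 mm, so inside 152 (x) by 40 (y) mm. It stands left or right of the station.
- run_lever (a joint): Green-balled lever at the station's far left corner seen from the robot, rad: near 0 leaning towards the robot (out of service), 1.0 right over, away from the robot (in service); it swings along the jig's x axis and stays where it is left; about 1 N at the ball moves it. Pivot 42 mm above the bench, at x = +30, y = +103 mm in the jig_seat frame, on a grey block 70 x 50 mm.
- run_lever_tip (a point): Centre of the lever's green ball (diameter 26 mm), 80 mm from the pivot; 112 mm above the bench at either end of its swing, 122 mm upright. A carried bar must pass above it.
- tip_box: White and grey closed tip box 122 x 87 mm, 57 mm high, loose; origin under its centre. Leave alone.
- beaker: Glass beaker, diameter 76 mm, 95 mm high, loose; origin under its centre. Leave alone.
- amber_jar: Amber jar, diameter 66 mm, 100 mm high, loose; origin under its centre. Leave alone.
- wash_bottle: White bottle with red cap, diameter 66 mm, 170 mm high, loose; origin under its centre. Leave alone.
- sponge: Green sponge 100 x 65 x 28 mm; origin under its centre. Leave alone.
- spanner: Steel spanner lying on the bench. Leave alone.
There are look-alikes about, which are no part of the job. Of the things shaped like the part that bears tray_seat, the blue one is meant. Of the things that look like the part that bears bar_mid, the larger one is meant.

How it is judged:
By the outcome, as a careful person would: the job done as asked, in the order asked, and still so for the second after the job is handed in, with the robot touching nothing.
It also fails if it takes over 72 s, if anything falls off the work surface, if the arm or the gripper's body presses on something with over 40 N, if the wrist force passes 120 N, or if a joint passes its speed limit or range.

## Working session

There is one attempt and no reset: what is moved stays moved. The work goes in short steps, Python scripts to look and compute and a tool call to move; the robot and the scene stay as the last step left them, time stands still between calls to the robot, and variables do not carry over. Pictures are saved under pics/ and viewed, and the job is handed in when it is done.

Besides the shell and the picture viewer there is one more tool, called after "Call:" as name([rows], argument=value, ...), one row to a line, values as JSON. drive_tool: Moves the arm, as the interface text tells. Its arguments: {"type":"object","properties":{"gripper":{"type":"array","items":{"type":"number"}},"offset":{"type":"array","items":{"type":"array","items":{"type":"number"}}},"turn":{"type":"array","items":{"type":"number"}},"force":{"type":"number"}},"required":["gripper","offset","turn"]}

```bash
mkdir -p pics; cat > h.py <<'E'
import numpy as np, cv2
from rig import ctrl
def cam(n):
    p=ctrl.camera_params(n); f=192/np.tan(np.radians(p['fovy'])/2)
    return f,p['cx'],p['cy'],np.array(p['view'])
def c2w(n,c):
    V=cam(n)[3]; return (np.linalg.inv(V)@np.r_[c,1])[:3]
def px(n,w):
    f,cx,cy,V=cam(n); c=V@np.r_[w,1]; return np.array([cx+f*c[0]/c[2],cy+f*c[1]/c[2]])
def cloud(n,d):
    f,cx,cy,V=cam(n); v,u=np.mgrid[:384,:512]
    c=np.stack([(u-cx)/f*d,(v-cy)/f*d,d,np.ones_like(d)],-1)
    w=(c@np.linalg.inv(V).T)[...,:3]; w[d==0]=np.nan
    return w
def save(n,im): cv2.imwrite('pics/'+n+'.png',cv2.cvtColor(im,cv2.COLOR_RGB2BGR))
E
python3 - <<'E'
from h import *
s=ctrl.sense(); print(s)
for n in ('scene','top'):
    im,d=ctrl.capture(n); np.savez(f'{n}0.npz',im=im,d=d)
    save(n+'0',cv2.resize(im,(800,600))); print(n,cam(n))
for n in ('scene','top'):
    for q in ('jig_seat','hub_top','knob_grip','bar_mid','tray_seat','run_lever_tip'):
        print(n,q,[(round(r['score'],2),c2w(n,r['centre']).round(0),px(n,c2w(n,r['centre'])).round(0)) for r in ctrl.pinpoint(n,q)][:4])
E
```

```text
{'time_s': 0.0, 'joints': array([ 1.09158908e+00,  3.13468453e-01,  1.49845776e+00, -1.58119250e-06,
        1.33099550e+00, -2.23393498e-01]), 'dq': array([ 5.59299527e-04, -1.80075814e-04,  1.91380990e-04,  6.34343863e-04,
       -3.25944880e-05,  7.94728978e-05]), 'tau': array([-4.58214636e-04, -4.12270832e+01, -2.59736878e+01, -2.35319721e-04,
        4.19833028e-03, -1.02887725e-07]), 'eef_pos': array([132.726591  , 507.67344448, 230.71785247]), 'ee_rot': array([-0.5594964 ,  0.55989265,  0.43171026, -0.43256242]), 'force': array([-0.14695252, -0.59694781, -0.55220098]), 'wrist_torque': array([ 0.0597032 , -0.02392523, -0.03842626]), 'grip_width': 0.9945710679673804}
scene (np.float64(359.98219107802055), 257.0081798852513, 193.17739767091325, array([[ 6.15806230e-01,  7.87682725e-01,  1.84014089e-02,
        -3.19504777e+02],
       [ 4.76859674e-01, -3.54011231e-01, -8.04537693e-01,
        -1.55724174e+02],
       [-6.27206137e-01,  5.04214214e-01, -5.93616449e-01,
         1.52560638e+03],
       [ 0.00000000e+00,  0.00000000e+00,  0.00000000e+00,
         1.00000000e+00]]))
[... 1091 characters left out ...]
)]
top hub_top [(0.77, array([535., -45.,  51.]), array([269., 173.])), (0.6, array([ 518., -336.,   -5.]), array([348., 181.])), (0.55, array([ 537., -544.,    1.]), array([405., 177.]))]
top knob_grip [(0.76, array([544., -46., 132.]), array([271., 166.]))]
top bar_mid [(0.8, array([451., 321.,  41.]), array([164., 195.])), (0.74, array([536., -46.,  49.]), array([269., 172.])), (0.43, array([460., 183.,  26.]), array([204., 194.]))]
top tray_seat [(0.86, array([ 299., -178.,    5.]), array([305., 241.])), (0.82, array([196., 317.,   8.]), array([164., 269.])), (0.64, array([445., 320.,   6.]), array([166., 198.]))]
top run_lever_tip [(0.46, array([667.,  58., 112.]), array([240., 130.]))]
```

View pics/scene0.png

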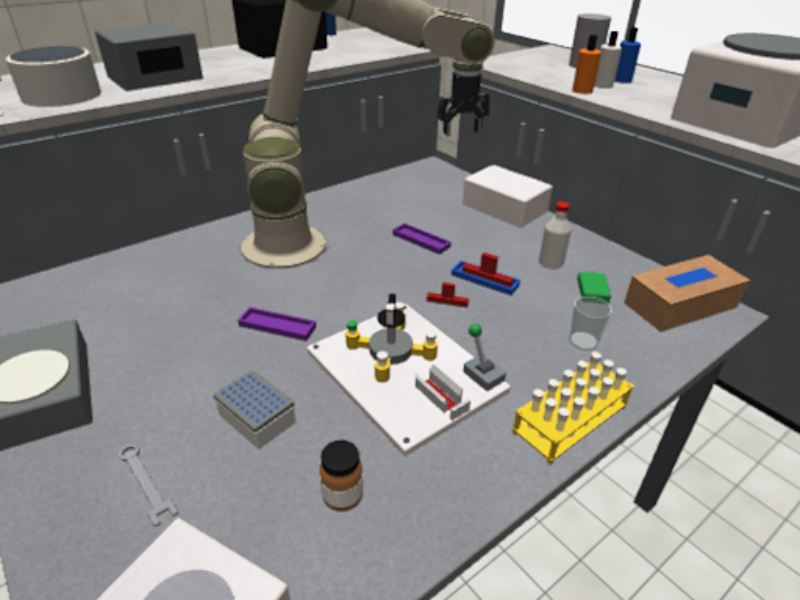

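View pics/top0.png

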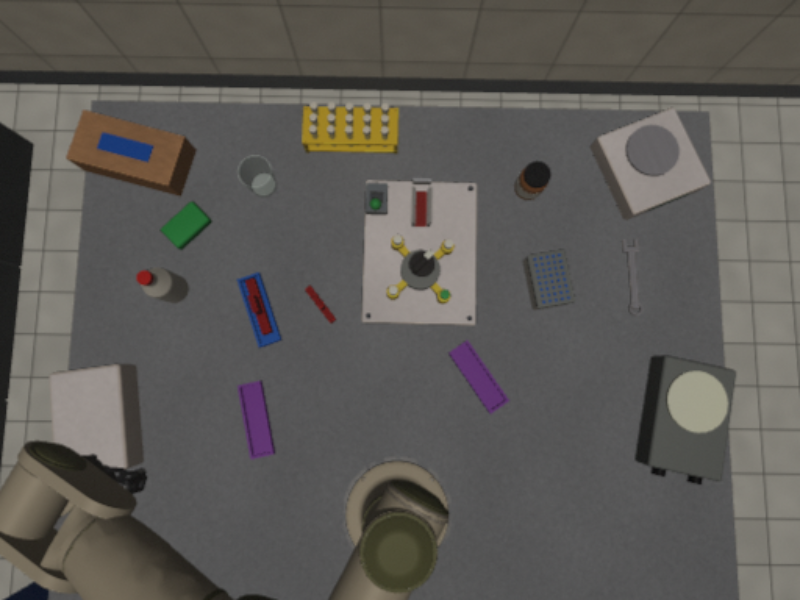

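```bash
python3 - <<'E'
from h import *
d=np.load('top0.npz'); im=d['im']
c=im[110:290,130:350]; save('crop0',cv2.resize(c,(780,638))[:600])
E
```

```text
(no output)
```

View pics/crop0.png

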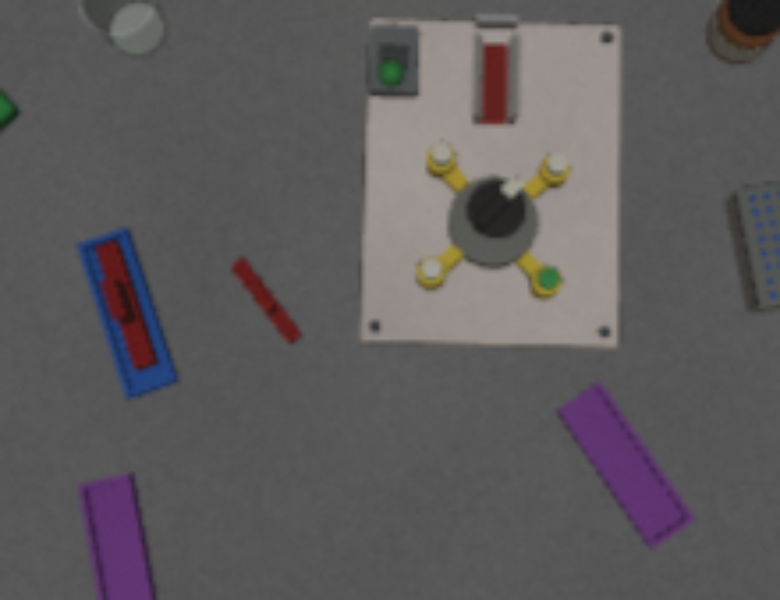

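The wanted bar is the large red one in the blue tray (crop ≈ (125,305), top image (164,195)). It could be confused with:
- the small red bar on the bench (crop (265,300))
- the red strip in the jig (crop (495,85))

The purple trays are look-alikes of the blue one. Next I measure precisely.

```bash
python3 - <<'E'
from h import *
D=np.load('top0.npz'); im,d=D['im'],D['d']; w=cloud('top',d)
hsv=cv2.cvtColor(im,cv2.COLOR_RGB2HSV).astype(int); H,S,V=hsv[...,0],hsv[...,1],hsv[...,2]
def near(x,y,r): return (np.hypot(w[...,0]-x,w[...,1]-y)<r)
def rect(m,name):
    p=w[m]; (c,s,a)=cv2.minAreaRect(p[:,:2].astype(np.float32)); 
    u=np.linalg.svd(p[:,:2]-p[:,:2].mean(0),full_matrices=False)[2][0]
    print(name,m.sum(),'rect',np.round(c,1),np.round(s,1),round(a,1),'mean',p.mean(0).round(1),'pca deg',np.degrees(np.arctan2(u[1],u[0])).round(1),'z',np.percentile(p[:,2],[5,50,95]).round(0))
red=((H<8)|(H>172))&(S>130)
blue=(H>100)&(H<125)&(S>130)
rect(red&near(450,320,95),'bar all'); rect(red&near(450,320,95)&(w[...,2]<45),'bar body'); rect(red&near(450,320,95)&(w[...,2]>60),'tab')
rect(blue&near(450,320,110),'tray'); 
rect(red&near(460,183,70),'small'); 
rect(red&near(672,-44,70),'jigred')
ch=near(672,-44,80)&(w[...,2]>40)&(w[...,0]>630)&(abs(w[...,1]+44)<35); rect(ch,'cheeks')
rect(near(540,-45,35)&(w[...,2]>118),'knob')
rect(near(540,-45,35)&(w[...,2]>118)&(S<50)&(V>120),'white')
rect(near(540,-45,60)&(w[...,2]>40)&(w[...,2]<56)&(S<60),'hub')
g=(H>45)&(H<80)&(S>100)
rect(g&near(668,58,40),'ball'); rect(g&near(480,-90,60),'gcap')
m=near(540,-45,110)&(w[...,2]>70)&(w[...,2]<92)
n,l=cv2.connectedComponents(m.astype(np.uint8))
for i in range(1,n):
    if (l==i).sum()>8: 
        p=w[l==i].mean(0); print('cap',(l==i).sum(),p.round(1),np.degrees(np.arctan2(p[1]+44.5,p[0]-538)).round(1))
# scene checks of station plate edges
st=(V>150)&(S<40)&(w[...,2]<14)&(w[...,2]>3)&near(590,-45,220); rect(st,'plate')
print(ctrl.sense()['time_s'])
E
```

```text
bar all 236 rect [452.1 319.8] [128.1  20.1] 20.5 mean [451.  317.2  39.4] pca deg -160.5 z [21. 30. 79.]
bar body 178 rect [452.1 319.8] [128.1  20.1] 20.5 mean [450.6 316.9  28.9] pca deg -160.4 z [20. 29. 35.]
tab 49 rect [453.1 319.9] [39.8 12. ] 19.3 mean [451.7 318.2  75.3] pca deg -161.9 z [66. 76. 82.]
tray 387 rect [445.5 321.7] [163.3  52. ] 20.3 mean [438.2 318.8  11.7] pca deg -160.0 z [ 3. 12. 21.]
small 109 rect [458.8 182.1] [94.5 14.8] 38.7 mean [457.  179.7  27.4] pca deg -141.4 z [13. 20. 56.]
jigred 125 rect [684.8 -46.4] [20.4 81.3] 87.7 mean [685.6 -46.3  20.2] pca deg 177.8 z [16. 20. 24.]
cheeks 178 rect [696.8 -45.5] [107.4  46.7] 0.6 mean [694.7 -46.   49.7] pca deg 178.3 z [42. 50. 57.]
knob 97 rect [534.2 -44. ] [39.  53.3] 27.8 mean [536.4 -42.7 144.2] pca deg 138.2 z [119. 148. 153.]
white 21 rect [552.4 -56.8] [12.8 15.9] 53.2 mean [552.5 -56.6 149.3] pca deg 158.4 z [142. 150. 154.]
hub 281 rect [537.6 -41.1] [87.  93.5] 4.5 mean [527.2 -39.4  49. ] pca deg -100.0 z [44. 49. 53.]
ball 38 rect [666.2  56.8] [20.1 20.5] 89.0 mean [665.6  56.9 121.9] pca deg -58.2 z [116. 121. 128.]
gcap 24 rect [476.9 -96.5] [17.5 13.6] 88.7 mean [476.7 -95.9  82.8] pca deg -87.6 z [78. 83. 87.]
cap 31 [597.9  10.   83. ] 42.3
cap 30 [ 589.8 -102.7   83.2] -48.3
cap 30 [485.7  18.   83.1] 129.9
cap 29 [477.9 -94.7  82.9] -140.1
plate 76 rect [582.1 -47.7] [244.3 322.8] 89.7 mean [590.9 -52.8  13.1] pca deg -179.4 z [12. 13. 14.]
0.7
```

```bash
cat >> h.py <<'E'
def pose():
    s=ctrl.sense(); w,x,y,z=s['ee_rot']
    ax=np.array([1-2*(y*y+z*z),2*(x*y+w*z)]); dn=np.array([2*(x*y-w*z),1-2*(x*x+z*z),2*(y*z+w*x)])
    return s, s['eef_pos'], np.degrees(np.arctan2(ax[1],ax[0])), dn
def go(x,y,z,a=None):
    "total tool shift (m) needed at the CURRENT yaw, and turn"
    s,p,al,dn=pose(); d=np.array([x,y,z])-p; c,sn=np.cos(np.radians(al)),np.sin(np.radians(al))
    t=np.array([d[0]*c+d[1]*sn,-d[2],-d[0]*sn+d[1]*c])/1000
    print('t',round(s['time_s'],2),'tcp',p.round(1),'yaw',al.round(1),'dn',dn.round(3),'F',s['force'].round(1),'M',s['wrist_torque'].round(2),'w',round(s['grip_width'],3))
    print('TOOL shift',t.round(4),'min rows',int(np.ceil(np.linalg.norm(t)/.0417)), 'turn',None if a is None else round(al-a,1))
E
python3 -c "
from h import *
go(452.5,320,150,109.8)"
```

```text
t 0.7 tcp [132.9 507.9 231.3] yaw 75.3 dn [-0. -0. -1.] F [-0.7  0.7 -0.5] M [ 0.   -0.02 -0.04] w 1.001
TOOL shift [-0.1009  0.0813 -0.3568] min rows 10 turn -34.5
```

Call:
drive_tool([
  [-0.0072,0.0058,-0.0255],
  [-0.0072,0.0058,-0.0255],
  [-0.0072,0.0058,-0.0255],
  [-0.0072,0.0058,-0.0255],
  [-0.0072,0.0058,-0.0255],
  [-0.0072,0.0058,-0.0255],
  [-0.0072,0.0058,-0.0255],
  [-0.0072,0.0058,-0.0255],
  [-0.0072,0.0058,-0.0255],
  [-0.0072,0.0058,-0.0255],
  [-0.0072,0.0058,-0.0255],
  [-0.0072,0.0058,-0.0255],
  [-0.0072,0.0058,-0.0255],
  [-0.0072,0.0058,-0.0255],
  [0,0,0],
  [0,0,0],
  [0,0,0],
  [0,0,0],
  [0,0,0],
  [0,0,0],
], gripper=[0,0,0,0,0,0,0,0,0,0,0,0,0,0,0,0,0,0,0,0], turn=[0,0,0,0,0,0,0,0,0,0,0,0,0,0,-6.9,-6.9,-6.9,-6.9,-6.9,0], force=60)

```text
time_s: 2.37
eef_pos: [452.8, 320.1, 150.1]
ee_rot: [-0.405, 0.405, 0.58, -0.58]
force: [-0.5, 0.6, 0.2]
grip_width: 0.997
```

```bash
python3 -c "
from h import *
im,d=ctrl.capture('scene'); save('s1',cv2.resize(im[110:230,220:380],(800,600)))
print('bar',[(round(r['score'],2),c2w('scene',r['centre']).round(0)) for r in ctrl.pinpoint('scene','bar_mid')])
go(452.5,320,42,109.8)"
```

```text
bar [(0.81, array([461., 182.,  28.])), (0.52, array([450., 318.,  42.])), (0.24, array([641., 497.,  -2.]))]
t 2.47 tcp [452.7 320.1 150.1] yaw 109.6 dn [ 0. -0. -1.] F [-0.1 -0.9 -0.5] M [ 0.03  0.03 -0.02] w 1.0
TOOL shift [0.     0.1081 0.0003] min rows 3 turn -0.2
```

View pics/s1.png

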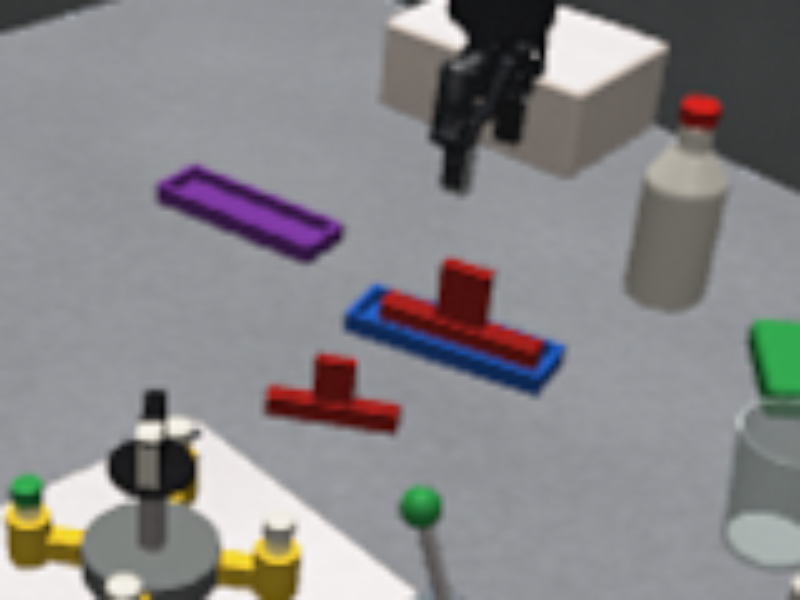

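Scene shows the open gripper above the tall red tab at (465,290) in the blue tray; the small bar is at (330,395), clear of it. I go down and grip.

Call:
drive_tool([
  [0,0.018,0],
  [0,0.018,0],
  [0,0.018,0],
  [0,0.018,0],
  [0,0.018,0],
  [0,0.018,0],
  [0,0,0],
  [0,0,0],
  [0,0,0],
  [0,0,0],
  [0,0,0],
  [0,0,0],
  [0,0,0],
  [0,0,0],
  [0,0,0],
  [0,0,0],
  [0,0,0],
  [0,0,0],
], gripper=[0,0,0,0,0,0,0,1,1,1,1,1,1,1,1,1,1,1], turn=[0,0,0,0,0,0,0,0,0,0,0,0,0,0,0,0,0,0], force=60)

```text
time_s: 3.97
eef_pos: [453.0, 320.2, 42.7]
ee_rot: [-0.406, 0.407, 0.579, -0.578]
force: [-0.3, -0.7, 5.4]
grip_width: 0.152
```

Call:
drive_tool([
  [0,-0.008,0],
  [0,-0.015,0],
  [0,-0.02,0],
  [0,-0.02,0],
  [0,-0.02,0],
  [0,-0.025,0],
  [0,-0.025,0],
  [0,-0.025,0],
  [0,0,0],
  [0,0,0],
  [0,0,0],
  [0,0,0],
  [0,0,0],
], gripper=[1,1,1,1,1,1,1,1,1,1,1,1,1], turn=[0,0,0,0,0,0,0,0,5.5,5.5,5.5,5.0,0])

```text
time_s: 5.05
eef_pos: [452.3, 319.9, 199.9]
ee_rot: [0.508, -0.508, -0.492, 0.492]
force: [0.3, 0.3, -4.3]
grip_width: 0.158
```

```bash
python3 -c "
from h import *
im,d=ctrl.capture('scene'); save('s2',cv2.resize(im[90:240,220:420],(800,600)))
go(672,-46.2,200,88.3)"
```

```text
t 5.1 tcp [452.4 319.9 199.9] yaw 88.4 dn [-0.001 -0.    -1.   ] F [-0.4 -0.4 -2.5] M [-0.04 -0.02  0.02] w 0.161
TOOL shift [-3.600e-01 -1.000e-04 -2.295e-01] min rows 11 turn 0.1
```

View pics/s2.png

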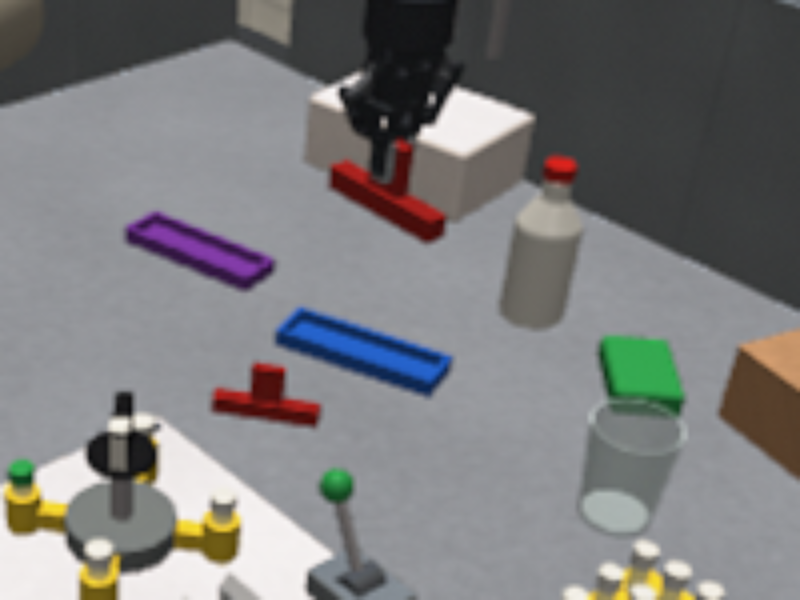

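The bar is held and lifted at (385,200), and the tray at (365,350) is empty. I carry it over the jig.

Call:
drive_tool([
  [-0.0225,0,-0.01435],
  [-0.0225,0,-0.01435],
  [-0.0225,0,-0.01435],
  [-0.0225,0,-0.01435],
  [-0.0225,0,-0.01435],
  [-0.0225,0,-0.01435],
  [-0.0225,0,-0.01435],
  [-0.0225,0,-0.01435],
  [-0.0225,0,-0.01435],
  [-0.0225,0,-0.01435],
  [-0.0225,0,-0.01435],
  [-0.0225,0,-0.01435],
  [-0.0225,0,-0.01435],
  [-0.0225,0,-0.01435],
  [-0.0225,0,-0.01435],
  [-0.0225,0,-0.01435],
  [0,0,0],
  [0,0,0],
  [0,0,0],
], gripper=[1,1,1,1,1,1,1,1,1,1,1,1,1,1,1,1,1,1,1], turn=[0,0,0,0,0,0,0,0,0,0,0,0,0,0,0,0,0,0,0])

```text
time_s: 6.68
eef_pos: [671.5, -46.0, 199.7]
ee_rot: [0.507, -0.506, -0.493, 0.493]
force: [-0.0, -0.5, -3.2]
grip_width: 0.16
```

```bash
python3 - <<'E'
from h import *
im,d=ctrl.capture('scene'); np.savez('s3.npz',im=im,d=d); save('s3',cv2.resize(im[120:300,180:420],(800,600)))
im,d=ctrl.capture('top'); np.savez('t3.npz',im=im,d=d);save('t3',cv2.resize(im[80:230,180:380],(800,600)))
for n in('scene','top'):
    D=np.load(n[0]+'3.npz'); w=cloud(n,D['d']); h=cv2.cvtColor(D['im'],cv2.COLOR_RGB2HSV).astype(int)
    m=((h[...,0]<8)|(h[...,0]>172))&(h[...,1]>130)&(np.hypot(w[...,0]-672,w[...,1]+46)<110)&(w[...,2]>140)
    for k in (m, m&(w[...,2]<195)):
        p=w[k]; print(n,k.sum(),p.mean(0).round(1),p.min(0).round(1),p.max(0).round(1))
        if len(p)>5: print(cv2.minAreaRect(p[:,:2].astype(np.float32)))
go(672,-46.2,56,88.3)
E
```

```text
scene 463 [682.4 -52.1 188.6] [608.5 -66.  165.2] [739.  -26.4 247.8]
((673.9149780273438, -46.0244255065918), (129.2978515625, 38.03759765625), 5.413619518280029)
scene 370 [681.3 -52.9 180.6] [608.5 -60.1 165.2] [739.  -35.  194.2]
((673.4664306640625, -48.73360061645508), (22.43448257446289, 130.8347930908203), 87.7516098022461)<stdin>:8: RuntimeWarning: Mean of empty slice.
  ret = um.true_divide(
Traceback (most recent call last):
ValueError: zero-size array to reduction operation minimum which has no identity
```

View pics/s3.png

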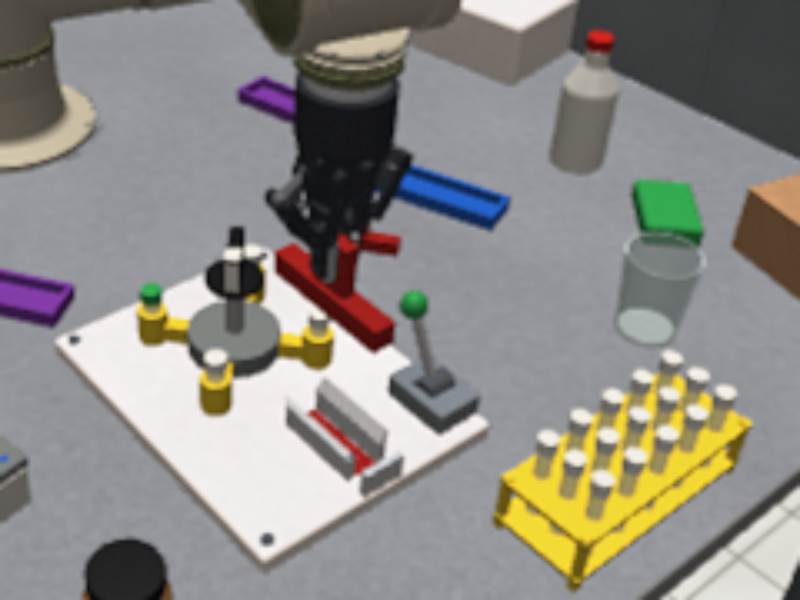

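View pics/t3.png

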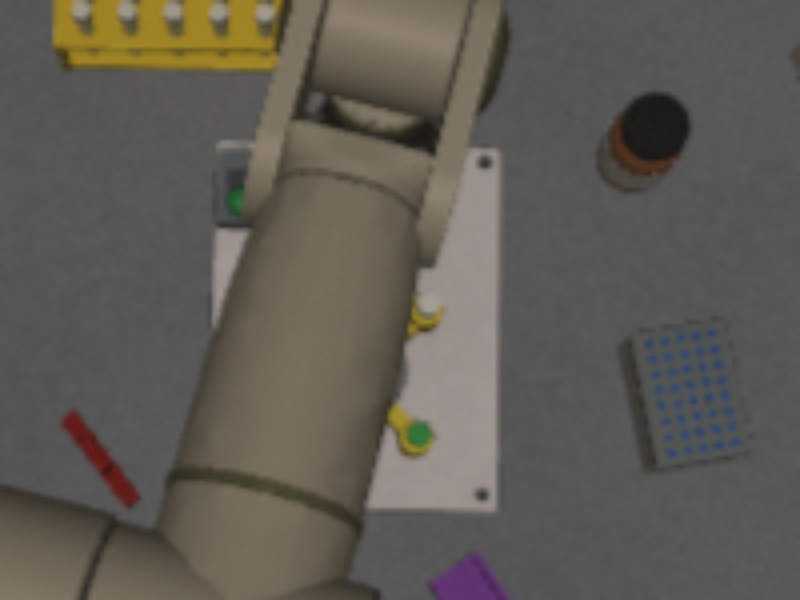

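Bar hangs over the station at (335,290), with the empty jig at (345,435). Before lowering, I compare the jig and the bar in this same camera.

```bash
python3 - <<'E'
from h import *
D=np.load('s3.npz'); w=cloud('scene',D['d']); h=cv2.cvtColor(D['im'],cv2.COLOR_RGB2HSV).astype(int)
red=((h[...,0]<8)|(h[...,0]>172))&(h[...,1]>130)
m=red&(np.hypot(w[...,0]-680,w[...,1]+46)<80)&(w[...,2]<35)
p=w[m]; print('floor',m.sum(),p.mean(0).round(1),cv2.minAreaRect(p[:,:2].astype(np.float32)))
b=(abs(w[...,1]+46)<40)&(w[...,0]>630)&(w[...,0]<775)&(w[...,2]>47)&(w[...,2]<62)&(h[...,1]<60)
p=w[b]; print('cheek tops',b.sum())
for lo in range(640,760,15):
    q=p[(p[:,0]>lo)&(p[:,0]<lo+15)]
    if len(q): print(lo,np.sort(q[:,1]).round(0).tolist()[::max(1,len(q)//10)],q[:,2].max().round(0))
D=np.load('top0.npz'); w=cloud('top',D['d'])
b=(abs(w[...,1]+46)<40)&(w[...,0]>630)&(w[...,0]<775)&(w[...,2]>47)&(w[...,2]<62)
p=w[b]; print('top cheek')
for lo in range(640,760,15):
    q=p[(p[:,0]>lo)&(p[:,0]<lo+15)]
    if len(q): print(lo,np.sort(q[:,1]).round(0).tolist(),q[:,2].max().round(0))
E
```

```text
floor 58 [694.6 -40.1  18.8] ((692.3444213867188, -40.83386993408203), (24.019765853881836, 88.31328582763672), 75.51968383789062)
cheek tops 108
640 [-71.0, -70.0, -67.0, -67.0, -28.0, -27.0, -27.0, -27.0, -26.0, -26.0, -24.0, -20.0] 54.0
655 [-71.0, -70.0, -68.0, -68.0, -67.0, -29.0, -29.0, -29.0, -27.0, -26.0, -26.0, -26.0, -26.0, -25.0, -25.0] 55.0
670 [-70.0, -69.0, -69.0, -69.0, -69.0, -68.0, -29.0, -28.0, -28.0, -28.0, -27.0, -27.0, -27.0, -27.0, -25.0, -24.0, -24.0] 55.0
685 [-70.0, -70.0, -69.0, -68.0, -68.0, -66.0, -30.0, -30.0, -30.0, -29.0, -28.0, -28.0, -27.0, -26.0, -25.0, -24.0, -24.0] 54.0
700 [-72.0, -69.0, -69.0, -32.0, -30.0, -29.0, -28.0, -28.0, -27.0, -25.0, -23.0] 55.0
715 [-72.0, -70.0, -69.0, -65.0, -28.0, -28.0, -28.0, -27.0, -26.0, -24.0] 55.0
730 [-67.0, -67.0, -30.0, -28.0, -26.0] 54.0
745 [-57.0] 47.0
top cheek
640 [-65.0, -65.0, -65.0, -65.0, -62.0, -62.0, -62.0, -59.0, -27.0, -26.0, -23.0, -23.0, -23.0, -23.0] 58.0
655 [-65.0, -65.0, -65.0, -65.0, -62.0, -62.0, -62.0, -62.0, -58.0, -26.0, -26.0, -26.0, -26.0, -26.0, -23.0, -23.0, -23.0, -23.0] 58.0
670 [-69.0, -69.0, -65.0, -65.0, -65.0, -65.0, -62.0, -62.0, -58.0, -30.0, -30.0, -26.0, -26.0, -26.0, -23.0, -23.0, -22.0, -22.0] 58.0
685 [-69.0, -69.0, -69.0, -69.0, -68.0, -65.0, -65.0, -65.0, -65.0, -62.0, -62.0, -62.0, -61.0, -61.0, -58.0, -30.0, -26.0, -26.0, -26.0, -22.0, -22.0, -22.0, -22.0] 57.0
700 [-69.0, -69.0, -68.0, -68.0, -65.0, -65.0, -65.0, -65.0, -62.0, -62.0, -61.0, -58.0, -58.0, -30.0, -29.0, -29.0, -26.0, -26.0, -26.0, -26.0, -22.0, -22.0, -22.0, -22.0] 59.0
715 [-69.0, -68.0, -68.0, -68.0, -65.0, -65.0, -65.0, -65.0, -62.0, -62.0, -61.0, -61.0, -58.0, -29.0, -26.0, -26.0, -26.0, -25.0, -22.0, -22.0, -22.0, -22.0] 59.0
730 [-61.0, -40.0] 49.0
745 [-58.0, -58.0, -36.0] 50.0
```

Call:
drive_tool([
  [0.0005,0.02,0],
  [0,0.025,0],
  [0,0.025,0],
  [0,0.02,0],
  [0,0.015,0],
  [0,0,0],
  [0,0.006,0],
  [0,0.006,0],
  [0,0.006,0],
  [0,0.006,0],
  [0,0.006,0],
  [0,0.004,0],
  [0,0.003,0],
  [0,0,0],
  [0,0,0],
], gripper=[1,1,1,1,1,1,1,1,1,1,1,1,1,1,1], turn=[0,0,0,0,0,0,0,0,0,0,0,0,0,0,0])

```text
time_s: 8.03
eef_pos: [671.9, -46.0, 58.1]
ee_rot: [-0.507, 0.507, 0.493, -0.493]
force: [0.3, 0.0, -3.6]
grip_width: 0.155
```

```bash
python3 - <<'E'
from h import *
im,d=ctrl.capture('scene'); np.savez('s4.npz',im=im,d=d); save('s4',cv2.resize(im[160:280,200:360],(800,600)))
go(672,-46.2,56.7,88.3)
E
```

```text
t 8.08 tcp [672.  -46.   58.4] yaw 88.3 dn [ 0. -0. -1.] F [-0.7 -0.1 -3.1] M [ 0.02 -0.    0.01] w 0.157
TOOL shift [-0.0002  0.0017  0.    ] min rows 1 turn 0.0
```

View pics/s4.png

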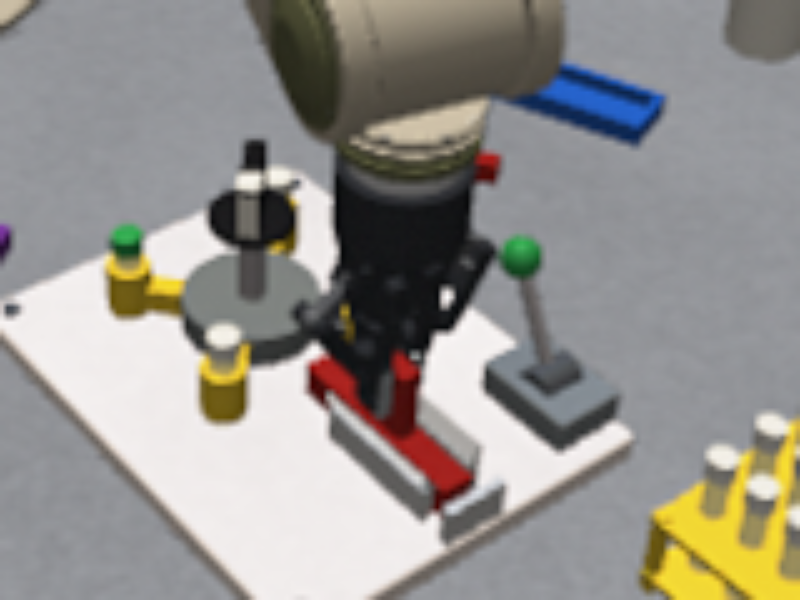

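Bar is between the cheeks at (400,420), free of side force. Lower the last 2 mm, release, and rise.

Call:
drive_tool([
  [0,0.0017,0],
  [0,0,0],
  [0,0,0],
  [0,0,0],
  [0,0,0],
  [0,0,0],
  [0,0,0],
  [0,0,0],
  [0,0,0],
  [0,-0.02,0],
  [0,-0.03,0],
  [0,-0.03,0],
  [0,-0.03,0],
  [0,-0.02,0],
  [0,0,0],
], gripper=[1,1,0,0,0,0,0,0,0,0,0,0,0,0,0], turn=[0,0,0,0,0,0,0,0,0,0,0,0,0,0,0])

```text
time_s: 9.33
eef_pos: [673.4, -46.2, 191.8]
ee_rot: [-0.505, 0.51, 0.494, -0.491]
force: [0.1, -0.5, -0.5]
grip_width: 0.995
```

```bash
python3 - <<'E'
from h import *
im,d=ctrl.capture('scene'); np.savez('s5.npz',im=im,d=d); save('s5',cv2.resize(im[160:280,200:360],(800,600)))
D=np.load('s5.npz'); w=cloud('scene',D['d']); h=cv2.cvtColor(D['im'],cv2.COLOR_RGB2HSV).astype(int)
m=((h[...,0]<8)|(h[...,0]>172))&(h[...,1]>130)&(np.hypot(w[...,0]-672,w[...,1]+46)<80)
for k in (m&(w[...,2]<60),m&(w[...,2]>60)):
    p=w[k]; print(k.sum(),p.mean(0).round(1),cv2.minAreaRect(p[:,:2].astype(np.float32)),np.percentile(p[:,2],[50,90,98]).round(1))
go(537.6,-42.5,190,47)
E
```

```text
228 [678.  -50.1  43.2] ((667.8154296875, -46.568359375), (44.709014892578125, 142.03817749023438), 76.17628479003906) [42.5 50.9 58.5]
141 [677.7 -49.9 105.8] ((673.6784057617188, -40.361671447753906), (39.02055740356445, 93.19243621826172), 8.517102241516113) [ 86.3 260.4 267.3]
t 9.38 tcp [672.6 -46.1 188.8] yaw 88.3 dn [ 0.004 -0.001 -1.   ] F [ 0.5 -0.  -0.3] M [-0.03  0.    0.06] w 1.001
TOOL shift [-0.0003 -0.0012  0.1351] min rows 4 turn 41.3
```

View pics/s5.png

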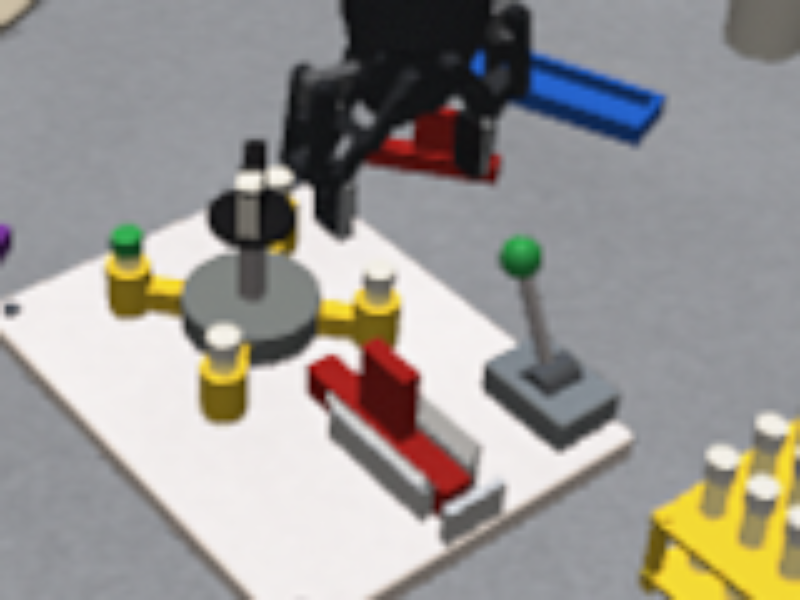

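Bar lies in the jig at (400,430), its end at (330,375) between two cups. Now to the knob.

Call:
drive_tool([
  [0,0,0.0225],
  [0,0,0.0225],
  [0,0,0.0225],
  [0,0,0.0225],
  [0,0,0.0225],
  [0,0,0.0225],
  [0,0,0],
  [0,0,0],
  [0,0,0],
  [0,0,0],
  [0,0,0],
  [0,0,0],
  [0,0,0],
  [0,0,0],
], gripper=[0,0,0,0,0,0,0,0,0,0,0,0,0,0], turn=[0,0,0,0,0,0,6.9,6.9,6.9,6.9,6.9,6.8,0,0])

```text
time_s: 10.55
eef_pos: [536.5, -41.9, 185.5]
ee_rot: [0.648, -0.647, -0.283, 0.284]
force: [-1.4, 1.0, 0.3]
grip_width: 1.003
```

```bash
python3 - <<'E'
from h import *
im,d=ctrl.capture('scene'); save('s6',cv2.resize(im[120:270,170:370],(800,600)))
go(537.6,-42.5,118,47)
E
```

```text
t 10.6 tcp [536.6 -41.9 185.7] yaw 47.3 dn [-0.001  0.    -1.   ] F [ 0.6 -0.2 -0.6] M [-0.   -0.06 -0.04] w 1.001
TOOL shift [ 0.0003  0.0677 -0.0011] min rows 2 turn 0.3
```

View pics/s6.png

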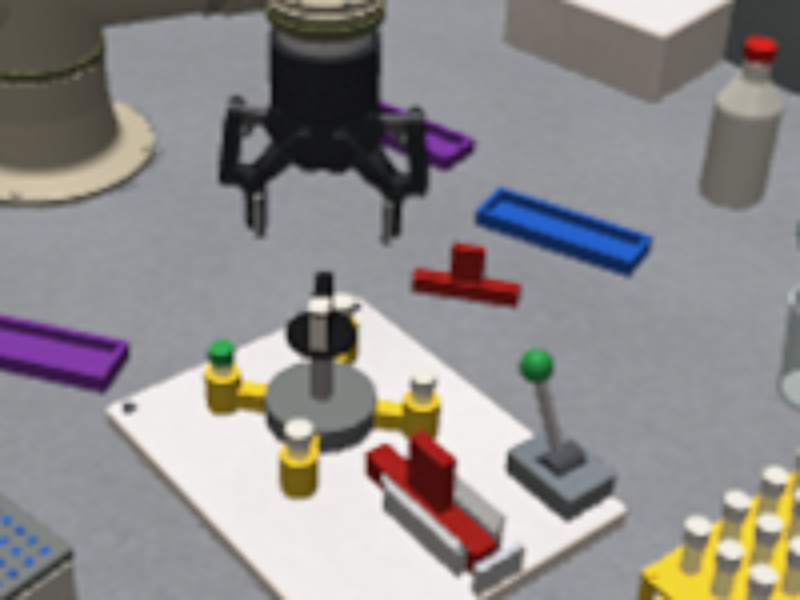

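The gripper at (325,180) straddles the knob at (322,300), with the jaws across its thin side. Going down and gripping.

Call:
drive_tool([
  [0,0.017,0],
  [0,0.017,-0.001],
  [0,0.017,0],
  [0,0.016,0],
  [0,0,0],
  [0,0,0],
  [0,0,0],
  [0,0,0],
  [0,0,0],
  [0,0,0],
  [0,0,0],
  [0,0,0],
  [0,0,0],
  [0,0,0],
], gripper=[0,0,0,0,0,1,1,1,1,1,1,1,1,1], turn=[0,0,0,0,0,0,0,0,0,0,0,0,0,0], force=60)

```text
time_s: 11.77
eef_pos: [537.3, -43.3, 120.0]
ee_rot: [-0.648, 0.649, 0.282, -0.283]
force: [-5.4, -2.7, 5.1]
grip_width: 0.155
```

Call:
drive_tool([
  [0,0,0],
  [0,0,0],
  [0,0,0],
  [0,0,0],
  [0,0,0],
  [0,0,0],
  [0,0,0],
  [0,0,0],
  [0,0,0],
  [0,0,0],
], gripper=[1,1,1,1,1,1,1,1,1,1], turn=[5,5,5,5,5,5,5,5,0,0])

```text
time_s: 12.6
eef_pos: [538.2, -42.8, 120.0]
ee_rot: [-0.706, 0.706, 0.045, -0.044]
force: [1.3, 0.0, 3.5]
grip_width: 0.154
```

```bash
python3 - <<'E'
from h import *
im,d=ctrl.capture('scene'); save('s7',cv2.resize(im[160:280,200:360],(800,600)))
go(537.6,-42.5,118,-73)
E
```

```text
t 12.65 tcp [538.2 -42.8 120. ] yaw 7.2 dn [ 0.002 -0.    -1.   ] F [ 1.5 -0.4  4.5] M [ 0.   -0.29  0.03] w 0.153
TOOL shift [-0.0005  0.002   0.0004] min rows 1 turn 80.2
```

View pics/s7.png

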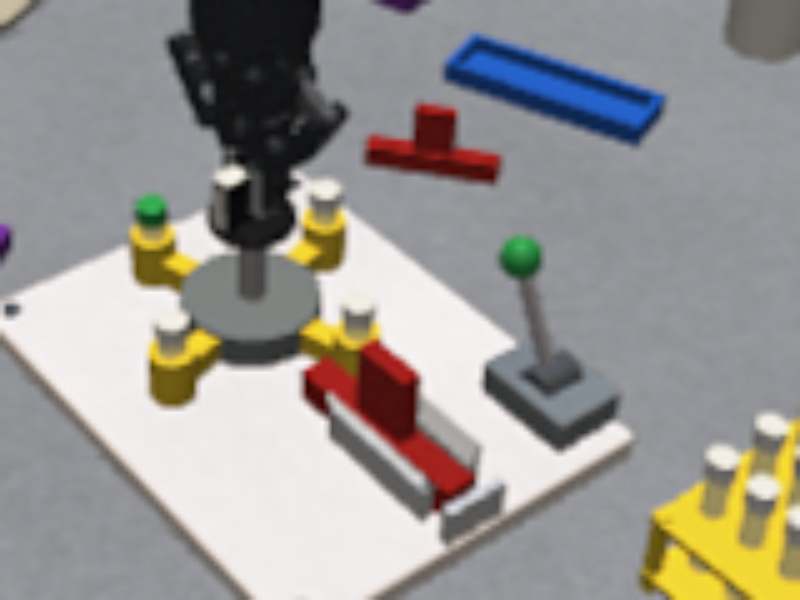

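Carousel came round until the cup at (358,335) reached the bar; the bar stayed put. Continue turning.

Call:
drive_tool([
  [0,0,0],
  [0,0,0],
  [0,0,0],
  [0,0,0],
  [0,0,0],
  [0,0,0],
  [0,0,0],
  [0,0,0],
  [0,0,0],
  [0,0,0],
  [0,0,0],
  [0,0,0],
  [0,0,0],
  [0,0,0],
  [0,0,0],
], gripper=[1,1,1,1,1,1,1,1,1,1,1,1,1,1,1], turn=[5,5,5,5,5,5,5,5,5,5,5,5,5,0,0])

```text
time_s: 13.9
eef_pos: [539.6, -43.5, 120.1]
ee_rot: [0.619, -0.618, 0.34, -0.344]
force: [10.7, -3.6, -1.8]
grip_width: 0.156
```

```bash
python3 - <<'E'
from h import *
im,d=ctrl.capture('scene'); save('s8',cv2.resize(im[160:280,200:360],(800,600)))
go(537.6,-42.5,118,-73)
E
```

```text
t 13.95 tcp [539.6 -43.6 120.1] yaw -57.8 dn [ 0.005 -0.002 -1.   ] F [10.8 -3.1 -0.9] M [-0.55 -1.43 -0.02] w 0.15
TOOL shift [-0.0019  0.0021 -0.0011] min rows 1 turn 15.2
```

View pics/s8.png

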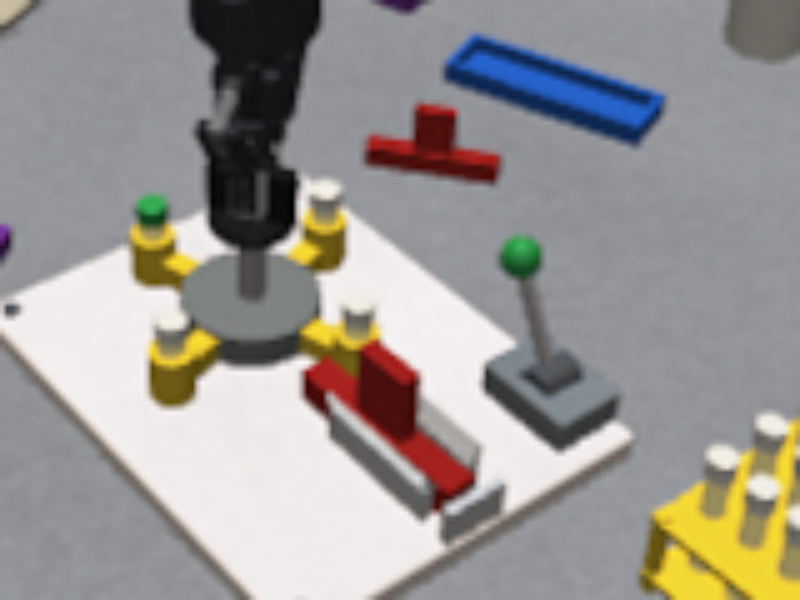

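Call:
drive_tool([
  [0.0015,0,0.001],
  [0,0,0],
  [0,0,0],
  [0,0,0],
  [0,0,0],
  [0,0,0],
], gripper=[1,1,1,1,1,1], turn=[0,3,3,3,3,0])

```text
time_s: 14.45
eef_pos: [539.9, -43.9, 120.0]
ee_rot: [0.579, -0.579, 0.405, -0.406]
force: [2.5, -2.3, 4.7]
grip_width: 0.156
```

```bash
python3 -c "
from h import *
go(537.6,-42.5,118,-73)"
```

```text
t 14.45 tcp [539.9 -43.9 120. ] yaw -69.9 dn [ 0.002 -0.001 -1.   ] F [ 2.5 -2.3  4.7] M [-0.41 -0.31 -0.02] w 0.156
TOOL shift [-0.0021  0.002  -0.0017] min rows 1 turn 3.1
```

Call:
drive_tool([
  [0,0,0],
  [0,0,0],
  [0,0,0],
  [0,0,0],
], gripper=[1,1,1,1], turn=[2,2,0,0])

```text
time_s: 14.78
eef_pos: [539.9, -44.0, 120.0]
ee_rot: [0.566, -0.565, 0.424, -0.425]
force: [3.3, -2.7, 5.1]
grip_width: 0.155
```

```bash
python3 -c "
from h import *
go(537.6,-42.5,118,-73); print(ctrl.sense()['tau'].round(2))"
```

```text
t 14.78 tcp [539.9 -44.  120. ] yaw -73.8 dn [ 0.002 -0.001 -1.   ] F [ 3.3 -2.7  5.1] M [-0.49 -0.34 -0.02] w 0.155
TOOL shift [-0.002   0.002  -0.0018] min rows 1 turn -0.8
[  1.42 -42.12 -19.7    0.46   0.8    0.06]
```

Call:
drive_tool([
  [0,0,0],
  [0,0,0],
  [0,0,0],
], gripper=[1,1,1], turn=[2,2,0])

```text
time_s: 15.03
eef_pos: [539.9, -44.0, 120.0]
ee_rot: [-0.551, 0.551, -0.442, 0.444]
force: [2.9, -1.9, 4.7]
grip_width: 0.153
```

```bash
python3 -c "
from h import *
go(537.6,-42.5,118,-73); print(ctrl.sense()['tau'].round(2))
im,d=ctrl.capture('scene'); save('s9',cv2.resize(im[160:280,200:360],(800,600)))"
```

```text
t 15.03 tcp [539.9 -44.  120. ] yaw -77.7 dn [ 0.002 -0.002 -1.   ] F [ 2.9 -1.9  4.7] M [-0.46 -0.36  1.65] w 0.153
TOOL shift [-0.0019  0.002  -0.0019] min rows 1 turn -4.7
[ -0.37 -42.1  -19.57   1.2    0.85   2.17]
```

View pics/s9.png

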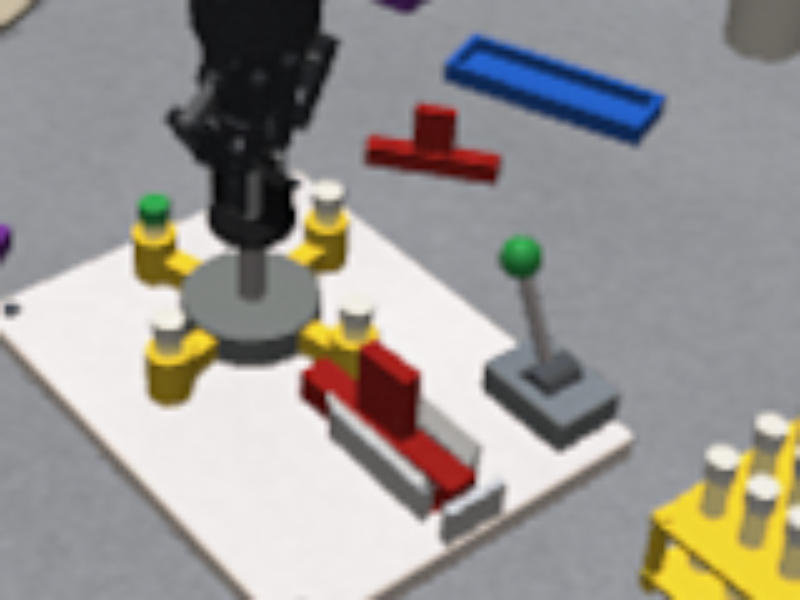

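Moment about z jumped from 0 to 1.65 N m, so the knob is at the stop (jaw yaw −77.7°, predicted ≈ −73°). Release and rise, then check.

Call:
drive_tool([
  [0,0,0],
  [0,0,0],
  [0,0,0],
  [0,0,0],
  [0,0,0],
  [0,0,0],
  [0,0,0],
  [0,-0.02,0],
  [0,-0.025,0],
  [0,-0.025,0],
  [0,-0.01,0],
  [0,0,0],
], gripper=[0,0,0,0,0,0,0,0,0,0,0,0], turn=[0,0,0,0,0,0,0,0,0,0,0,0])

```text
time_s: 16.08
eef_pos: [540.1, -43.6, 201.5]
ee_rot: [0.55, -0.549, 0.443, -0.446]
force: [0.3, 0.2, 0.0]
grip_width: 1.001
```

```bash
python3 - <<'E'
from h import *
im,d=ctrl.capture('scene'); np.savez('s10.npz',im=im,d=d); save('s10',cv2.resize(im[140:275,180:360],(800,600)))
w=cloud('scene',d); h=cv2.cvtColor(im,cv2.COLOR_RGB2HSV).astype(int)
r=np.hypot(w[...,0]-538.5,w[...,1]+43.5)
m=(r<110)&(r>50)&(w[...,2]>72)&(w[...,2]<95)
n,l=cv2.connectedComponents(m.astype(np.uint8))
for i in range(1,n):
    if (l==i).sum()>6: p=w[l==i].mean(0); print('cap',(l==i).sum(),p.round(1))
wh=(r<40)&(w[...,2]>112)&(w[...,2]<156); p=w[wh]; v=h[...,2][wh];
print('knob',len(p)); pw=p[v>110]; print('white',len(pw),pw.mean(0).round(1)); t=p[p[:,2]>145]; print(cv2.minAreaRect(t[:,:2].astype(np.float32)))
go(672.5,-46.5,190,-91.7)
E
```

```text
cap 31 [522.3  30.   79.9]
cap 32 [465.8 -68.1  79.4]
cap 36 [619.9 -25.9  80. ]
cap 42 [ 564.8 -123.6   79.7]
knob 229
white 20 [527.5 -49.2 147.4]
((541.2459716796875, -45.32624816894531), (53.8847770690918, 15.846317291259766), 13.225399017333984)
t 16.13 tcp [539.4 -43.5 199.5] yaw -78.0 dn [ 0.001 -0.    -1.   ] F [-0.3  0.6 -0.1] M [-0.01  0.01  0.03] w 1.0
TOOL shift [0.0307 0.0095 0.1295] min rows 4 turn 13.7
```

View pics/s10.png

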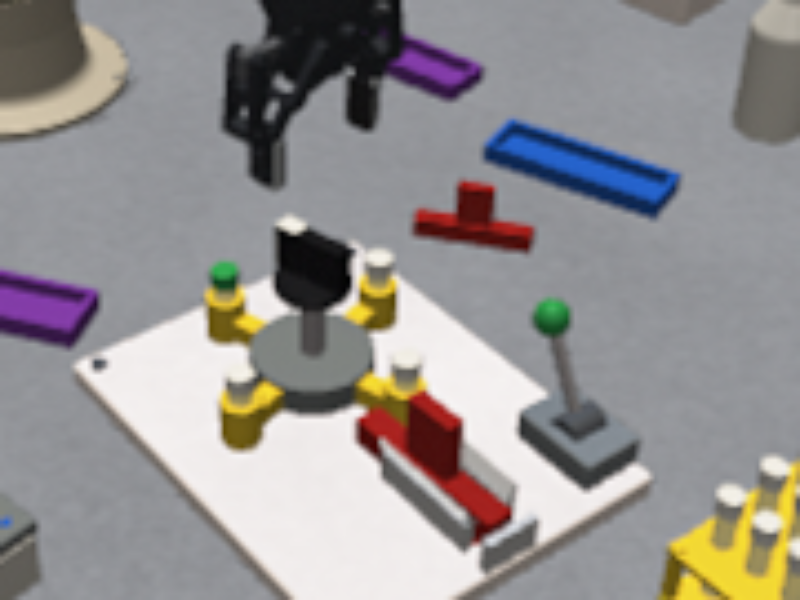

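The white knob end (292,225) points to the green-capped cup (225,275). By measurement the knob is at 193° and the green arm at 195°, so it is tight. Next I fetch the bar.

Call:
drive_tool([
  [0.005,0.0015,0.0215],
  [0.005,0.0015,0.0215],
  [0.005,0.0015,0.0215],
  [0.005,0.0015,0.0215],
  [0.005,0.0015,0.0215],
  [0.0057,0.0015,0.022],
  [0,0,0],
  [0,0,0],
  [0,0,0],
  [0,0,0],
], gripper=[0,0,0,0,0,0,0,0,0,0], turn=[0,0,0,0,0,0,6.8,6.9,0,0])

```text
time_s: 16.97
eef_pos: [671.9, -46.4, 188.6]
ee_rot: [0.493, -0.494, 0.507, -0.506]
force: [0.5, 0.9, -0.2]
grip_width: 1.004
```

```bash
python3 - <<'E'
from h import *
im,d=ctrl.capture('scene'); np.savez('s11.npz',im=im,d=d); save('s11',cv2.resize(im[140:275,180:360],(800,600)))
w=cloud('scene',d); h=cv2.cvtColor(im,cv2.COLOR_RGB2HSV).astype(int)
m=((h[...,0]<8)|(h[...,0]>172))&(h[...,1]>130)&(np.hypot(w[...,0]-672,w[...,1]+46)<80)
for lo,hi in((40,48),(88,97)):
    k=m&(w[...,2]>lo)&(w[...,2]<hi); p=w[k]; print(lo,k.sum(),p.mean(0).round(1),cv2.minAreaRect(p[:,:2].astype(np.float32)))
go(672.5,-46.2,56.7,-91.7)
E
```

```text
40 157 [680.  -48.9  42.5] ((675.4147338867188, -47.61060333251953), (127.61526489257812, 21.518938064575195), 2.1126480102539062)
88 38 [675.2 -49.   89.7] ((674.3128051757812, -47.85453796386719), (37.985206604003906, 13.586729049682617), 6.249023914337158)
t 17.02 tcp [671.9 -46.4 189.1] yaw -91.4 dn [-0.002  0.    -1.   ] F [-1.1  0.1  0.9] M [-0.04 -0.05 -0.03] w 1.002
TOOL shift [-0.0002  0.1324  0.0006] min rows 4 turn 0.3
```

View pics/s11.png

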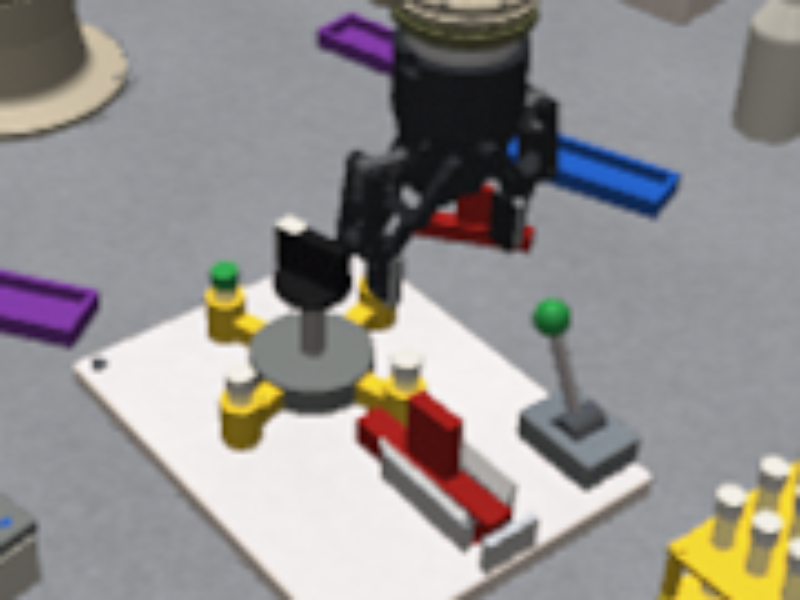

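Gripper at (450,180) above the bar tab at (435,435); the bar is skewed a few degrees by the cup, so I turn back 3° and grip.

Call:
drive_tool([
  [0,0.02,0],
  [0,0.025,0],
  [0,0.025,0],
  [0,0.025,0],
  [0,0.02,0],
  [0,0.016,0],
  [0,0,0],
  [0,0,0],
  [0,0,0],
  [0,0,0],
  [0,0,0],
  [0,0,0],
  [0,0,0],
  [0,0,0],
  [0,0,0],
  [0,0,0],
  [0,0,0],
  [0,0,0],
], gripper=[0,0,0,0,0,0,0,0,1,1,1,1,1,1,1,1,1,1], turn=[-3,0,0,0,0,0,0,0,0,0,0,0,0,0,0,0,0,0], force=60)

```text
time_s: 18.52
eef_pos: [672.5, -46.6, 59.8]
ee_rot: [0.506, -0.506, 0.494, -0.494]
force: [-0.6, -2.1, 3.7]
grip_width: 0.157
```

```bash
python3 -c "
from h import *
go(672.5,-46.2,200,-89)"
```

```text
t 18.52 tcp [672.5 -46.6  59.8] yaw -88.7 dn [ 0.001 -0.    -1.   ] F [-0.6 -2.1  3.7] M [-0.16  0.21  0.08] w 0.157
TOOL shift [-0.0004 -0.1402  0.    ] min rows 4 turn 0.3
```

Call:
drive_tool([
  [0,-0.004,0],
  [0,-0.006,0],
  [0,-0.01,0],
  [0,-0.015,0],
  [0,-0.02,0],
  [0,-0.022,0],
  [0,-0.022,0],
  [0,-0.022,0],
  [0,-0.022,0],
  [0,0,0],
  [0,0,0],
], gripper=[1,1,1,1,1,1,1,1,1,1,1], turn=[0,0,0,0,0,0,0,0,0,0,0])

```text
time_s: 19.43
eef_pos: [672.5, -46.4, 203.1]
ee_rot: [0.506, -0.506, 0.494, -0.495]
force: [-0.7, 0.8, -4.0]
grip_width: 0.155
```

```bash
python3 - <<'E'
from h import *
im,d=ctrl.capture('scene'); np.savez('s12.npz',im=im,d=d); save('s12',cv2.resize(im[140:275,180:360],(800,600)))
w=cloud('scene',d); h=cv2.cvtColor(im,cv2.COLOR_RGB2HSV).astype(int)
m=((h[...,0]<8)|(h[...,0]>172))&(h[...,1]>130)&(np.hypot(w[...,0]-672,w[...,1]+46)<80)&(w[...,2]>100)
print(w[m].mean(0)); k=m&(w[...,2]<196); p=w[k]; print(k.sum(),cv2.minAreaRect(p[:,:2].astype(np.float32)))
# tray inner
D=np.load('top0.npz')
go(446.5,321.0,200,-70)
E
```

```text
[682.46165687 -52.05420921 188.61765806]
391 ((674.9823608398438, -48.85260009765625), (129.8127899169922, 22.347082138061523), 2.1796841621398926)
t 19.48 tcp [672.  -46.3 201.4] yaw -88.7 dn [-0.001  0.    -1.   ] F [ 0.5  1.  -3.8] M [-0.01  0.02 -0.05] w 0.155
TOOL shift [-0.3725  0.0014 -0.2167] min rows 11 turn -18.7
```

View pics/s12.png

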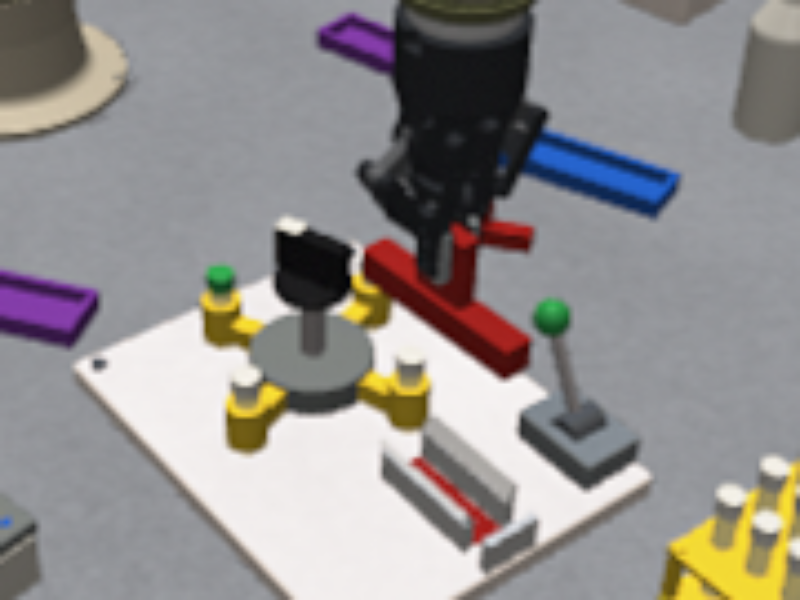

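Bar lifted cleanly at (450,305), jig empty, carousel and knob keep their relation. Carry it to the tray.

Call:
drive_tool([
  [-0.0233,0,-0.01355],
  [-0.0233,0,-0.01355],
  [-0.0233,0,-0.01355],
  [-0.0233,0,-0.01355],
  [-0.0233,0,-0.01355],
  [-0.0233,0,-0.01355],
  [-0.0233,0,-0.01355],
  [-0.0233,0,-0.01355],
  [-0.0233,0,-0.01355],
  [-0.0233,0,-0.01355],
  [-0.0233,0,-0.01355],
  [-0.0233,0,-0.01355],
  [-0.0233,0,-0.01355],
  [-0.0233,0,-0.01355],
  [-0.0233,0,-0.01355],
  [-0.0233,0,-0.01355],
  [0,0,0],
  [0,0,0],
  [0,0,0],
  [0,0,0],
], gripper=[1,1,1,1,1,1,1,1,1,1,1,1,1,1,1,1,1,1,1,1], turn=[0,0,0,0,0,0,0,0,0,0,0,0,0,0,0,0,-6.2,-6.2,-6.3,0])

```text
time_s: 21.15
eef_pos: [446.0, 321.0, 200.6]
ee_rot: [-0.579, 0.581, -0.405, 0.404]
force: [-0.3, -0.0, -2.7]
grip_width: 0.154
```

```bash
python3 - <<'E'
from h import *
im,d=ctrl.capture('scene'); np.savez('s13.npz',im=im,d=d); save('s13',cv2.resize(im[90:240,220:420],(800,600)))
w=cloud('scene',d); h=cv2.cvtColor(im,cv2.COLOR_RGB2HSV).astype(int)
n=np.hypot(w[...,0]-446,w[...,1]-321)<100
m=((h[...,0]<8)|(h[...,0]>172))&(h[...,1]>130)&n&(w[...,2]>100)&(w[...,2]<196)
p=w[m]; print('bar',m.sum(),cv2.minAreaRect(p[:,:2].astype(np.float32)))
b=(h[...,0]>100)&(h[...,0]<125)&(h[...,1]>130)&n&(w[...,2]<40); p=w[b]; print('tray',b.sum(),cv2.minAreaRect(p[:,:2].astype(np.float32)))
go(446.0,321.2,47,-70)
E
```

```text
bar 263 ((449.16046142578125, 317.59375), (130.2962188720703, 26.9731502532959), 19.093547821044922)
tray 429 ((441.2156677246094, 317.8544006347656), (179.51498413085938, 60.106502532958984), 20.26304817199707)
t 21.2 tcp [446.2 321.  200.9] yaw -70.1 dn [-0.003 -0.001 -1.   ] F [ 0.1  0.1 -2.6] M [-0.02 -0.01 -0.02] w 0.155
TOOL shift [-3.000e-04  1.539e-01 -1.000e-04] min rows 4 turn -0.1
```

View pics/s13.png

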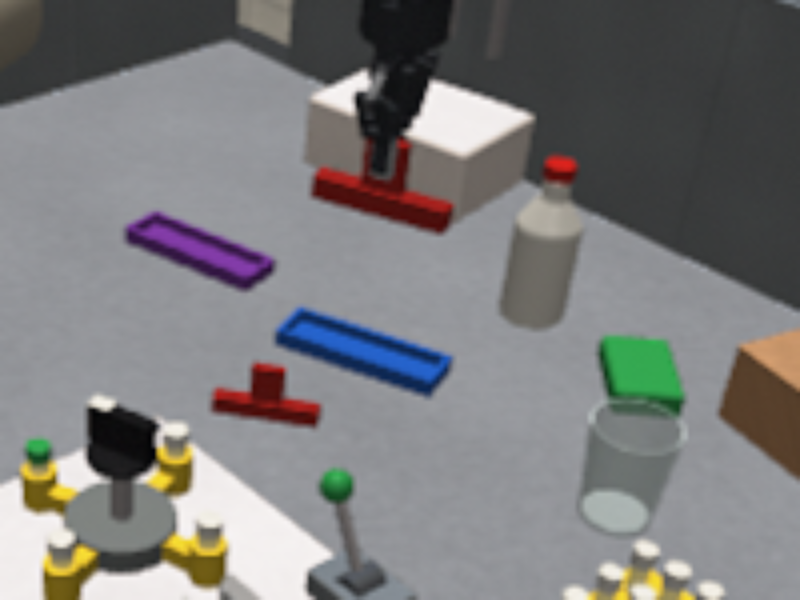

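Bar at (385,190) hangs parallel above the empty tray at (365,350). Lowering.

Call:
drive_tool([
  [0,0.02,0],
  [0,0.025,0],
  [0,0.025,0],
  [0,0.025,0],
  [0,0.02,0],
  [0,0.012,0],
  [0,0.01,0],
  [0,0.008,0],
  [0,0.006,0],
  [0,0.003,0],
  [0,0,0],
], gripper=[1,1,1,1,1,1,1,1,1,1,1], turn=[0,0,0,0,0,0,0,0,0,0,0])

```text
time_s: 22.12
eef_pos: [446.8, 321.1, 48.1]
ee_rot: [-0.579, 0.579, -0.406, 0.405]
force: [-0.2, -0.9, -3.8]
grip_width: 0.155
```

```bash
python3 - <<'E'
from h import *
im,d=ctrl.capture('scene'); save('s14',cv2.resize(im[110:230,220:380],(800,600)))
go(446.0,321.2,45.8,-70)
E
```

```text
t 22.17 tcp [447.  321.2  48.6] yaw -70.0 dn [ 0.  0. -1.] F [ 0.8  1.  -3.6] M [ 0.06  0.01 -0.06] w 0.155
TOOL shift [-0.0003  0.0028 -0.001 ] min rows 1 turn 0.0
```

View pics/s14.png

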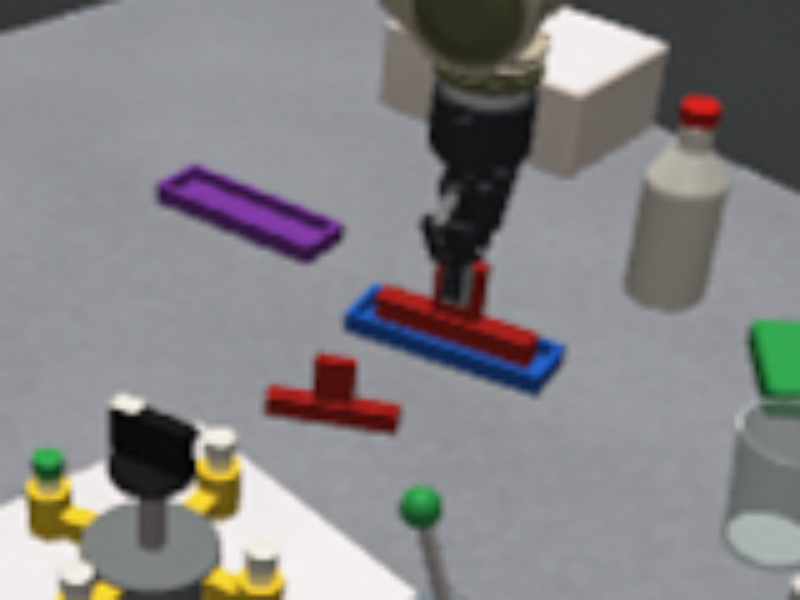

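Bar (455,320) sits inside the blue tray's walls. Last 2.5 mm, release, rise.

Call:
drive_tool([
  [0,0.0015,0],
  [0,0.001,0],
  [0,0,0],
  [0,0,0],
  [0,0,0],
  [0,0,0],
  [0,0,0],
  [0,0,0],
  [0,0,0],
  [0,0,0],
  [0,-0.02,0],
  [0,-0.03,0],
  [0,-0.03,0],
  [0,-0.03,0],
  [0,-0.03,0],
  [0,-0.01,0],
  [0,0,0],
], gripper=[1,1,1,0,0,0,0,0,0,0,0,0,0,0,0,0,0], turn=[0,0,0,0,0,0,0,0,0,0,0,0,0,0,0,0,0])

```text
time_s: 23.58
eef_pos: [447.8, 321.6, 198.5]
ee_rot: [0.581, -0.578, 0.404, -0.406]
force: [-0.2, -0.3, -0.1]
grip_width: 1.0
```

```bash
python3 - <<'E'
from h import *
im,d=ctrl.capture('scene'); np.savez('s15.npz',im=im,d=d); save('s15',cv2.resize(im[110:260,180:380],(800,600)))
w=cloud('scene',d); h=cv2.cvtColor(im,cv2.COLOR_RGB2HSV).astype(int)
n=np.hypot(w[...,0]-446,w[...,1]-321)<85
m=((h[...,0]<8)|(h[...,0]>172))&(h[...,1]>130)&n
for lo,hi in((22,38),(70,86)):
    k=m&(w[...,2]>lo)&(w[...,2]<hi); p=w[k]; print('bar',k.sum(),p.mean(0).round(1),p.std(0).round(1),cv2.minAreaRect(p[:,:2].astype(np.float32)))
g=(h[...,0]>45)&(h[...,0]<80)&(h[...,1]>100)&(np.hypot(w[...,0]-668,w[...,1]-56)<40)
p=w[g]; print('ball',g.sum(),p.mean(0).round(1)); print([(round(r['score'],2),c2w('scene',r['centre']).round(0)) for r in ctrl.pinpoint('scene','run_lever_tip')])
go(600,57,200,-90)
E
```

```text
bar 127 [451.3 315.8  27.5] [34.6 13.6  3.4] ((449.43756103515625, 319.06927490234375), (126.32988739013672, 27.35154914855957), 21.291154861450195)
bar 28 [449.4 317.3  73.9] [9.8 5.6 2. ] ((449.83795166015625, 318.7293395996094), (35.85248947143555, 14.308625221252441), 19.41923713684082)
ball 46 [673.6  51.  118.6]
[(0.47, array([672.,  58., 117.]))]
t 23.68 tcp [446.5 321.  194.8] yaw -70.0 dn [-0.001 -0.001 -1.   ] F [-0.4  0.5 -0.5] M [-0.06  0.04  0.03] w 0.998
TOOL shift [ 0.3006 -0.0052  0.0537] min rows 8 turn 20.0
```

View pics/s15.png

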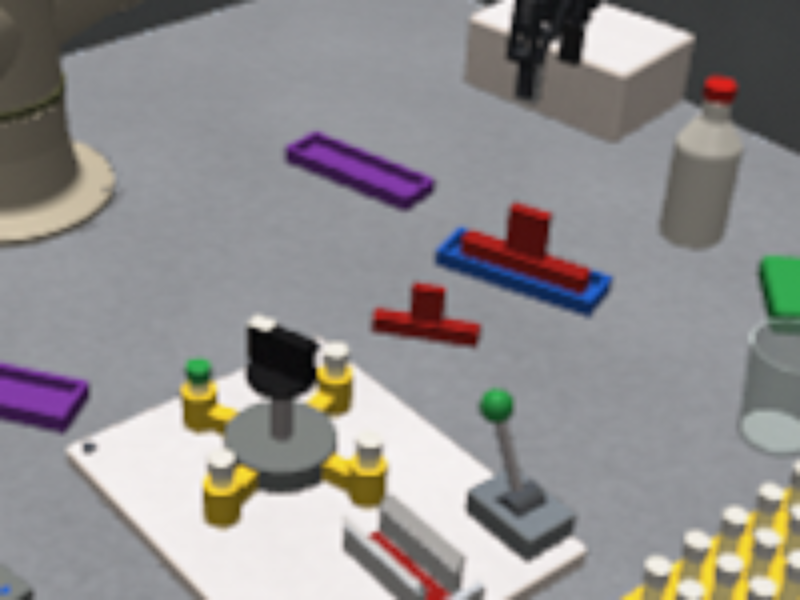

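Bar lies flat in the blue tray at (525,260) (tilt-free: body top ≈ 27–30 mm, tab top ≈ 75 mm). Next the lever, ball at (497,405), with shut fingers.

Call:
drive_tool([
  [0.025,0,0.0045],
  [0.025,0,0.0045],
  [0.025,0,0.0045],
  [0.025,0,0.0045],
  [0.025,0,0.0045],
  [0.025,0,0.0045],
  [0.025,0,0.0045],
  [0.025,0,0.0045],
  [0.025,0,0.0045],
  [0.025,0,0.0045],
  [0.025,0,0.0045],
  [0.025,0,0.0045],
  [0,0,0],
  [0,0,0],
  [0,0,0],
  [0,0,0],
], gripper=[0.5,1,1,1,1,1,1,1,1,1,1,1,1,1,1,1], turn=[0,0,0,0,0,0,0,0,0,0,0,0,6.5,6.5,6.5,0])

```text
time_s: 25.02
eef_pos: [599.8, 57.7, 193.6]
ee_rot: [-0.5, 0.502, -0.5, 0.498]
force: [-0.3, -0.2, -0.2]
grip_width: 0.001
```

```bash
python3 - <<'E'
from h import *
im,d=ctrl.capture('scene'); save('s16',cv2.resize(im[140:275,200:380],(800,600)))
go(612,57,101,-90)
E
```

```text
t 25.07 tcp [599.8  57.8 193.9] yaw -89.3 dn [-0.003  0.    -1.   ] F [-0.1  0.2  1. ] M [ 0.01 -0.04  0.02] w 0.002
TOOL shift [0.001  0.0929 0.0122] min rows 3 turn 0.7
```

View pics/s16.png

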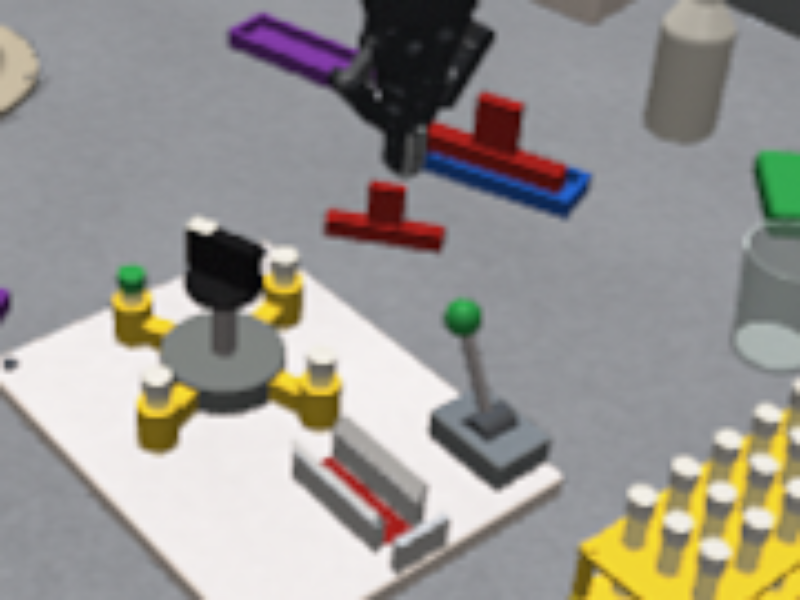

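Shut fingers at (405,150) are on the robot side of the green ball (463,317). Going down and pushing most of the way.

Call:
drive_tool([
  [0,0.0235,0.002],
  [0,0.0235,0.002],
  [0,0.0235,0.002],
  [0.001,0.0225,0.002],
  [0,0,0],
  [0,0,0.01],
  [0,0,0.01],
  [0,0,0.01],
  [0,0,0.008],
  [0,0,0.008],
  [0,0,0.008],
  [0,0,0.008],
  [0,0,0.008],
  [0,0,0.008],
  [0,0,0.008],
  [0,0,0.004],
  [0,0,0],
  [0,0,0],
  [0,0,0],
], gripper=[1,1,1,1,1,1,1,1,1,1,1,1,1,1,1,1,1,1,1], turn=[0,0,0,0,0,0,0,0,0,0,0,0,0,0,0,0,0,0,0])

```text
time_s: 26.65
eef_pos: [698.1, 57.8, 103.1]
ee_rot: [-0.503, 0.503, -0.497, 0.497]
force: [-0.6, 0.4, -0.6]
grip_width: 0.0
```

```bash
python3 - <<'E'
from h import *
im,d=ctrl.capture('scene'); save('s17',cv2.resize(im[140:275,200:380],(800,600)))
w=cloud('scene',d); h=cv2.cvtColor(im,cv2.COLOR_RGB2HSV).astype(int)
g=(h[...,0]>45)&(h[...,0]<80)&(h[...,1]>100)&(np.hypot(w[...,0]-705,w[...,1]-56)<70); print('ball',g.sum(),w[g].mean(0).round(1))
go(719,57,101,-90)
E
```

```text
ball 58 [726.3  51.2 124.2]
t 26.7 tcp [698.1  57.9 103.1] yaw -89.4 dn [-0. -0. -1.] F [ 0.5  0.6 -0.8] M [ 0.05 -0.02  0.04] w -0.004
TOOL shift [0.0011 0.0021 0.0209] min rows 1 turn 0.6
```

View pics/s17.png

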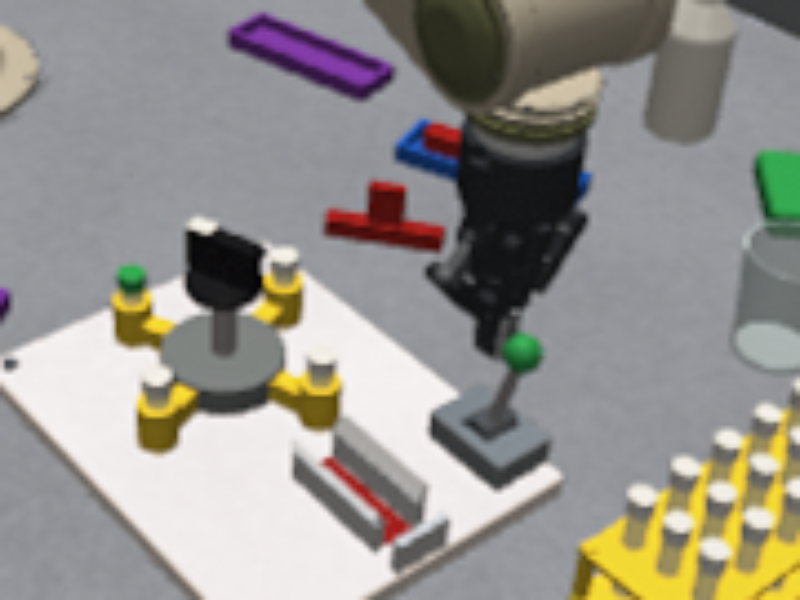

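Lever follows: the ball is at (522,352). Finishing the stroke, watching force.

Call:
drive_tool([
  [0,0,0.004],
  [0,0,0.004],
  [0,0,0.004],
  [0,0,0.004],
  [0,0,0.002],
  [0,0,0],
], gripper=[1,1,1,1,1,1], turn=[0,0,0,0,0,0])

```text
time_s: 27.2
eef_pos: [716.9, 57.9, 102.6]
ee_rot: [0.502, -0.502, 0.498, -0.498]
force: [-0.4, -0.2, -0.4]
grip_width: 0.002
```

Call:
drive_tool([
  [0,0,0.002],
  [0,0,0],
], gripper=[1,1], turn=[0,0])

```text
time_s: 27.37
eef_pos: [718.6, 58.0, 102.9]
ee_rot: [0.502, -0.502, 0.498, -0.498]
force: [-0.2, 0.2, -0.0]
grip_width: -0.001
```

Call:
drive_tool([
  [0,0,0.002],
  [0,0,0],
], gripper=[1,1], turn=[0,0])

```text
time_s: 27.53
eef_pos: [719.4, 58.0, 102.8]
ee_rot: [-0.501, 0.503, -0.499, 0.497]
force: [-8.1, -0.7, 1.9]
grip_width: -0.001
```

Force jumped to −8 N, so the lever is at its end stop. Back off, rise and check.

Call:
drive_tool([
  [0,0,0.001],
  [0,0,0],
  [0,0,-0.015],
  [0,0,-0.03],
  [0,0,-0.03],
  [0,-0.02,-0.01],
  [0,-0.03,0],
  [0,-0.03,0],
  [0,-0.03,0],
  [0,-0.02,-0.03],
  [0,0,-0.035],
  [0,0,-0.035],
  [0,0,-0.035],
  [0,0,0],
  [0,0,0],
], gripper=[1,1,1,1,1,1,1,1,1,1,1,1,1,1,1], turn=[0,0,0,0,0,0,0,0,0,0,0,0,0,0,0])

```text
time_s: 28.78
eef_pos: [500.7, 56.0, 233.8]
ee_rot: [0.503, -0.502, 0.497, -0.498]
force: [-0.3, 0.0, 0.2]
grip_width: 0.001
```

```bash
python3 - <<'E'
from h import *
im,d=ctrl.capture('scene'); save('s18',cv2.resize(im,(800,600)))
w=cloud('scene',d); h=cv2.cvtColor(im,cv2.COLOR_RGB2HSV).astype(int)
g=(h[...,0]>45)&(h[...,0]<80)&(h[...,1]>100)&(np.hypot(w[...,0]-720,w[...,1]-56)<70)&(w[...,2]>90); print('ball',g.sum(),w[g].mean(0).round(1))
for n in ('scene',): print([(round(r['score'],2),c2w(n,r['centre']).round(0)) for r in ctrl.pinpoint(n,'run_lever_tip')])
r=np.hypot(w[...,0]-538.5,w[...,1]+43.5); m=(r<110)&(r>50)&(w[...,2]>72)&(w[...,2]<95)
n,l=cv2.connectedComponents(m.astype(np.uint8))
for i in range(1,n):
    if (l==i).sum()>6: print('cap',(l==i).sum(),w[l==i].mean(0).round(1))
t=w[(r<40)&(w[...,2]>145)&(w[...,2]<156)]; print(cv2.minAreaRect(t[:,:2].astype(np.float32)))
go(0,0,0)
E
```

```text
ball 54 [747.1  50.3 117.3]
[(0.49, array([743.,  55., 113.]))]
cap 35 [516.8  28.2  79.7]
cap 32 [468.  -73.   79.7]
cap 36 [618.9 -21.1  79.5]
cap 38 [ 568.8 -123.    79.8]
((541.011962890625, -45.52806854248047), (57.142669677734375, 15.478635787963867), 14.51882553100586)
t 28.88 tcp [502.4  55.8 233.5] yaw -89.5 dn [ 0.002 -0.    -1.   ] F [-0.   0.5 -0.1] M [-0.04 -0.01  0.04] w -0.002
TOOL shift [ 0.0511  0.2335 -0.5029] min rows 14 turn None
```

View pics/s18.png

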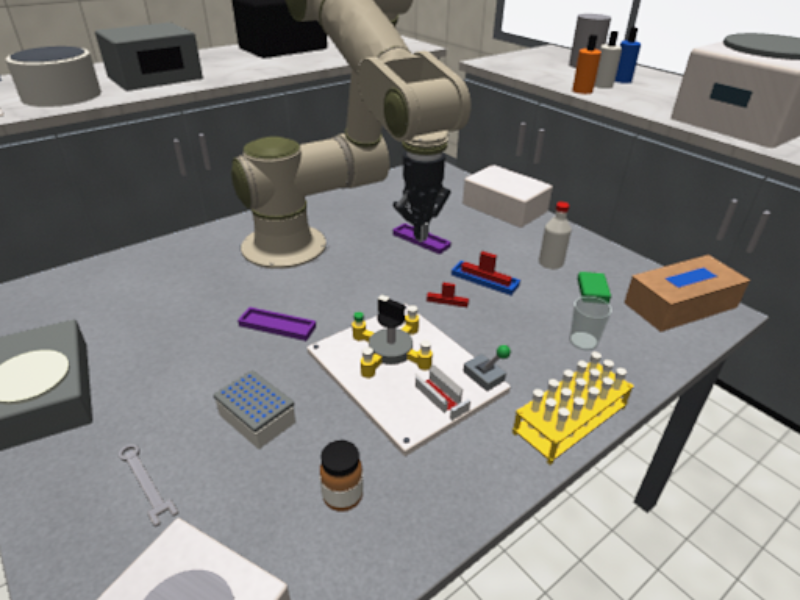

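Call:
drive_tool([
  [-0.025,-0.004,-0.01],
  [-0.025,-0.004,-0.01],
  [-0.025,-0.004,-0.01],
  [-0.025,-0.004,-0.01],
  [-0.025,-0.004,-0.01],
  [-0.025,-0.004,-0.01],
  [-0.025,-0.004,-0.01],
  [-0.025,-0.004,-0.01],
  [-0.025,-0.004,-0.01],
  [-0.025,-0.004,-0.01],
  [0,0,0],
  [0,0,0],
], gripper=[1,1,1,1,1,1,1,1,1,1,1,1], turn=[0,0,0,0,0,0,0,0,0,0,0,0])

```text
time_s: 29.88
eef_pos: [399.6, 306.1, 272.8]
ee_rot: [0.503, -0.503, 0.497, -0.497]
force: [0.3, -0.4, 0.6]
grip_width: -0.004
```

```bash
python3 - <<'E'
from h import *
im,d=ctrl.capture('top'); save('t19',cv2.resize(im,(800,600)))
w=cloud('top',d); h=cv2.cvtColor(im,cv2.COLOR_RGB2HSV).astype(int)
r=np.hypot(w[...,0]-538.5,w[...,1]+43.5); m=(r<110)&(r>50)&(w[...,2]>72)&(w[...,2]<95)
n,l=cv2.connectedComponents(m.astype(np.uint8)); C=[]
for i in range(1,n):
    if (l==i).sum()>6: C.append(w[l==i].mean(0)); print('cap',(l==i).sum(),C[-1].round(1))
c=np.mean(C,0)
for p in C: print(np.degrees(np.arctan2(*(p-c)[1::-1])).round(1))
k=(r<40)&(w[...,2]>140)&(w[...,2]<158); t=w[k]; print('knob',k.sum(),t.mean(0),cv2.minAreaRect(t[:,:2].astype(np.float32)))
u=np.linalg.svd(t[:,:2]-t[:,:2].mean(0))[2][0]; print(np.degrees(np.arctan2(u[1],u[0])))
red=((h[...,0]<8)|(h[...,0]>172))&(h[...,1]>130)&(np.hypot(w[...,0]-446,w[...,1]-321)<95); p=w[red]; print('bar',red.sum(),cv2.minAreaRect(p[:,:2].astype(np.float32)))
go(0,0,0)
E
```

```text
cap 32 [612.6 -17.   83.2]
cap 31 [ 564.4 -117.5   82.5]
cap 32 [511.   32.9  82. ]
cap 32 [462.  -68.8  82.3]
18.8
-70.2
109.3
-160.9
knob 78 [537.00882216 -42.79707942 149.40099129] ((537.8054809570312, -42.50251770019531), (55.8808479309082, 13.775459289550781), 19.022113800048828)
-160.5475688840378
bar 227 ((436.5342102050781, 315.95513916015625), (134.88836669921875, 66.62203216552734), 43.148624420166016)
t 29.93 tcp [399.8 305.2 272.6] yaw -89.4 dn [ 0. -0. -1.] F [ 0.6  0.9 -0. ] M [-0.02 -0.06  0.03] w -0.002
TOOL shift [ 0.3011  0.2726 -0.4029] min rows 14 turn None
```

View pics/t19.png

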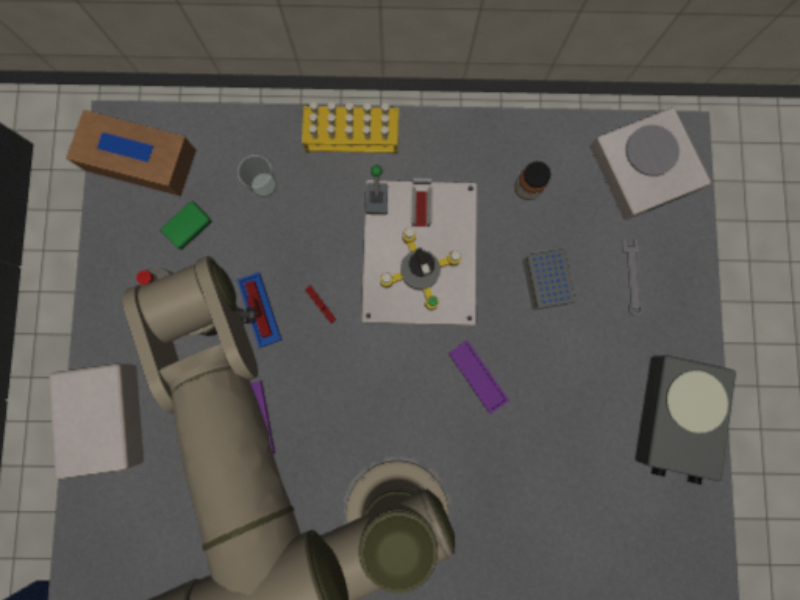

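Top view: knob at −160.5°, green arm at −160.9°, so the knob is fully tight. The lever (376,170) is over, the bar (255,310) lies in the blue tray, and the other items are where they were. The gripper touches nothing.

```bash
python3 -c "
from h import *
print(ctrl.finish_job())"
```

```text
the job is handed in; nothing more can be done
None
```

The job is done in the order asked and handed in at about 30 s of the 72 s allowed.

- **Bracing:** I laid the large red bar down in the jig and let go of it.
- **Knob:** I turned the black knob about 125° clockwise until the wrist moment jumped from about 0 to 1.65 N m at the stop.
- **Bar back:** I then laid the bar flat in its blue tray.
- **Lever:** Last, I pushed the green lever over until the force rose to 8 N at its end stop.

**Last checks:**
- In the last top view the knob points at −160.5° and the green-capped arm is at −160.9°, so the knob is tight.
- The bar measured flat inside the blue tray after release. In the last top view the arm partly hid the bar, so only its place in the tray could be confirmed then.
- The scene camera put the lever ball at x ≈ 743 mm, where the far end should be.
- The other items look undisturbed and the robot touches nothing.

**One disagreement:** before the clean top view, the scene camera read the knob 2–5° past the green arm, further than the stop allows. I put that down to its oblique view.

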